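# Refit the heat sinks kept behind the spray cans

### The arm

A 6-joint arm with a two-finger parallel gripper is mounted at the origin on the work surface. World frame = base frame: x ahead of the robot, y to its left, z up, the work surface at z = 0. Lengths are in mm, angles in rad, forces in N, time in s.
With the tool pointing down it reaches from about 350 to 775 mm from the base axis. Payload 7.3 kg.
Tool frame: the origin (TCP) lies between the finger pads; the fingertips stand 17 mm ahead of it and the grasp point (between the pads) lies 2 mm behind it; z points along the fingers, y is the direction in which the jaws open and shut (so a half turn about z gives the same grasp; the last joint's range is limited). The gripper opens to 92 mm and grips with 3 to 60 N. Pads are 19 mm wide; open, the fingers measure 130 mm over their backs; the gripper's body (75 mm by 190 mm) begins 47 mm behind the grasp point.
Start: joints at [0.991, 0.342, 1.524, -0, 1.275, -0.146], TCP at [220.657, 476.397, 243.741] pointing down, gripper open.
Joint ranges: [-2.53, 2.53], [-0.77, 2.02], [0.04, 2.7], [-1, 4.14], [0.28, 2.66], [-3.11, 3.11]. Speed limits (rad/s): [2.57, 2.57, 3.14, 3.14, 3.14, 3.14].

### API

Orientations are given as [roll, pitch, yaw] about the fixed x, y, z axes, in that order (R = Rz(yaw) Ry(pitch) Rx(roll)).
In Python, from plant import get_obs, capture, get_calibration, close_job gives the robot as it stands.
- The arm moves only by the tool carry_out, never from a script. Its argument "moves" is one flat list of numbers, 7 for each row, row after row: the shift along the tool's x, y, z normalised to -1 to 1, where 1 is 40 cm, then the turn, a rotation vector about the tool's x, y, z normalised to -1 to 1, where 1 is 30 degrees, then the opening, from 0 (shut) to 1 (fully open). A call has exactly 8 rows; each row is the pose to reach, as a shift and turn from the pose measured when the call began, along the tool's axes at that moment; what a row does not reach only later rows make up. A row lasts 1/10 s, in which the tool goes at most 50 mm and 8.59 degrees, less where a joint would pass 70% of its speed; a pose out of reach is approached as far as the arm can. A call with a number of a shift or a turn outside -1 to 1 is refused whole. A call with a gripper value outside its range is refused whole. The fingers move at their own pace and stop on an object; the grip force is fixed at half the most. Time passes only in rows, so rows that repeat a pose let the fingers close, or fill a call up. It gives the time, the measured TCP pose, the force and the opening at its end, in the units of the state.
- get_obs(): the state, without advancing time (a new reading comes with each control period).
- capture(name): name is "side" or "top" or "wrist"; returns the picture (384x512x3 uint8, red, green, blue); there is no depth.
- get_calibration(name): a dict with "vfov" (degrees; the focal length in pixels is half the picture's height over the tangent of half this angle, whatever the lens; pixels are square), "cx", "cy" (the principal point, pixels), "cam_to_world" (4x4, takes a point from camera to world coordinates). Camera axes: x right, y up, looking along -z (the intrinsics and any distortion apply to the point x, -y, -z); pixel columns grow to the right and rows downward; lengths in mm; the calibration is good to about 2 mm. The wrist camera is an equidistant fisheye: a pixel r from the principal point sees the ray r / f radians off the axis. A picture is of the moment at which its call begins: read the wrist's pose just before it. get_calibration takes no time and is no camera call; for the wrist camera it gives the pose at the moment of the call.
- close_job(): hands the job in, once; it reports no verdict.
The state is a dict: "time": time; "joint_positions": joint angles; "dq": joint speeds; "tau": joint torques, N m; "tool_pos": TCP position; "tcp_rot": TCP orientation; "contact_force": force on the tool from outside, world axes, zero at the start; "moment": the same for the moment, N m; "grip_width": finger opening in mm.
Only numpy, scipy, OpenCV 4.12 (cv2) and the standard library are available. Lean on these libraries where they do the work, as an engineer would, in place of code of your own. Each camera call takes 0.05 s, during which the arm holds its last target.

### The job

Clear the two spray cans out of the caddy and stand them on the blue mat, so that you can get at the two heat sinks behind them. Then set the heat sinks on the bare chips of the green main board, large on the large chip and small on the small one, centred, square to the chip and lying flat, laid down without dropping them; the cans wait on the mat until both are on. Finally stand each can back in the caddy on the very pad it came from, without shifting or tipping the flux jar and the capacitor that stand in the caddy.

Things in the scene. Friction and masses are not known exactly. Their poses are not given: they have to be found in the camera images.
- red_can_center (a point): centre, half-way up, of a loose upright spray can: white with a red band, red cap. 50 mm diameter, 112 mm tall, about 0.17 kg. Its straight body ends 94 mm above the foot; above is a 39 mm wide cap. Grip it 25 to 30 mm above this centre, so that the cap clears the palm. z up. At the start it stands on one of the caddy's two black pads, either one: that is its own place
- blue_can_center (a point): centre, half-way up, of a loose upright spray can: lilac with a white band, blue cap. 50 mm diameter, 112 mm tall, about 0.17 kg. Its straight body ends 94 mm above the foot; above is a 39 mm wide cap. Grip it 25 to 30 mm above this centre, so that the cap clears the palm. z up. At the start it stands on one of the caddy's two black pads, either one: that is its own place
- large_heatsink_center (a point): centre, half-way up, of the loose large heat sink: black, 45 x 45 mm, 28 mm tall, 0.085 kg, upright fins along its x on a flat base; any side can be gripped. x, y along its sides, z up. At the start it stands in the back of the caddy, about 60 mm behind (caddy +x) either can, turned up to 10 degrees from the caddy
- small_heatsink_center (a point): centre, half-way up, of the loose small heat sink: copper-coloured, 30 x 30 mm, 24 mm tall, 0.04 kg, upright fins along its x on a flat base; any side can be gripped. x, y along its sides, z up. At the start it stands in the back of the caddy, about 60 mm behind (caddy +x) either can, turned up to 10 degrees from the caddy
- large_chip: large chip of the main board: black square 34 x 34 x 3 mm, pale pad on top; origin at the centre of its underside, 12 mm above the bench; x, y along its sides, z up. Takes the large heat sink. Nothing higher than 1 mm above the board within 45 mm of its centre. The green board (148 x 208 mm on a fixed 160 x 220 mm aluminium carrier) has its centre 12 mm along x, 42 mm along y from here
- small_chip: small chip of the main board: black square 22 x 22 x 3 mm, pale pad on top; origin at the centre of its underside, 12 mm above the bench; x, y along its sides, z up. Takes the small heat sink. It lies 87 mm from the large chip, along the board's +y. Nothing higher than 1 mm above the board within 45 mm of its centre
- mat: the blue bench mat, fixed, 160 mm along its x, 220 mm along its y, 3 mm thick, empty; origin at the centre of its underside. Both cans find room on it, one at either end, 110 mm apart along its y
- caddy: grey sheet-metal tray, fixed, 170 mm along x, 210 mm along y, rim 20 mm high, walls and floor 3 mm; origin at the centre of its underside. Two black can pads, 64 mm wide, at x -45, y -55 and +55 mm; heat sinks behind them near x +15, y -55 and +55 mm, with 35 mm free on their -x and +x sides once the cans are away
- flux_jar: bystander: small loose amber glass jar with white lid, 34 mm diameter, 29 mm tall, standing between the two can pads (caddy x = -45 mm, y = 0), 13 mm from either can; origin at the centre of its underside. Must stay
- capacitor: bystander: loose dark blue upright cylinder with silver top, 22 mm diameter, 27 mm tall, standing between the two heat sinks (caddy x = +20 mm, y = 0); origin at the centre of its underside. Must stay

How it is judged:
By the outcome, as a careful person would: the job done as asked, in the order asked, and still so for the second after the job is handed in, with the robot touching nothing.
It also fails if it takes over 141 s, if anything falls off the work surface, if the arm or the gripper's body presses on something with over 40 N, if the wrist force passes 120 N, or if a joint passes its speed limit or range.

## Working session

There is one attempt and no reset: what is moved stays moved. The work goes in short steps, Python scripts to look and compute and a tool call to move; the robot and the scene stay as the last step left them, time stands still between calls to the robot, and variables do not carry over. Pictures are saved under pics/ and viewed, and the job is handed in when it is done.

Besides the shell and the picture viewer there is one more tool, called after "Request:" as a command line: name --argument value ..., lists and objects as JSON in quotes. carry_out: Moves the arm, as the interface text tells. Scaled input: -1 to 1 covers 40 cm each way for a shift and 30 degrees each way for a turn. Its arguments: {"type":"object","properties":{"moves":{"type":"array","items":{"type":"number"}}},"required":["moves"]}

```bash
ls; mkdir -p pics
cat > h.py <<'E'
import numpy as np, cv2
from plant import get_obs, capture, get_calibration, close_job
def save(n,f):
    im=capture(n); cv2.imwrite('pics/'+f+'.png',im[:,:,::-1]); return im
E
python3 - <<'E'
from h import *
o=get_obs(); print(o)
for n in ['side','top','wrist']:
    c=get_calibration(n); print(n,c)
    save(n,n+'0')
E
```

```text
pics
{'time': 0.0, 'joint_positions': array([ 9.90982723e-01,  3.42712632e-01,  1.52500850e+00, -5.77171911e-06,
        1.27539890e+00, -1.45966229e-01]), 'dq': array([ 4.27739697e-05, -8.85891892e-05,  7.54934376e-05,  1.95537844e-04,
        1.52800770e-03,  1.09583474e-03]), 'tau': array([ 5.24770712e-04, -4.31241453e+01, -2.44216758e+01,  7.18942937e-02,
        5.60197723e-02, -1.19463689e-04]), 'tool_pos': array([220.44732883, 476.05774256, 243.05315586]), 'tcp_rot': array([-3.14008072e+00, -2.16694054e-04,  2.70774680e+00]), 'contact_force': array([ 0.78586462,  0.24805034, -0.6786958 ]), 'moment': array([ 0.00109623, -0.0251733 , -0.01005306]), 'grip_width': 91.84101414816308}
side {'vfov': 53.598553466378895, 'cx': 255.4132496171724, 'cy': 196.19189129459906, 'cam_to_world': array([[ 9.88182431e-01,  1.09726374e-01, -1.07030864e-01,
         3.85119551e+02],
       [-1.51989075e-01,  6.10902843e-01, -7.76979431e-01,
        -7.14995044e+02],
       [-1.98696767e-02,  7.84064945e-01,  6.20360667e-01,
         6.31127656e+02],
       [ 0.00000000e+00,  0.00000000e+00,  0.0000
[... 221 characters left out ...]
       [-9.99547196e-01,  2.91077555e-02,  7.62507634e-03,
         6.90820269e+00],
       [ 1.23517452e-02,  1.65840810e-01,  9.86075180e-01,
         9.97373294e+02],
       [ 0.00000000e+00,  0.00000000e+00,  0.00000000e+00,
         1.00000000e+00]])}
wrist {'vfov': 65.70646984690485, 'cx': 253.59136756885778, 'cy': 186.56630262991473, 'cam_to_world': array([[ 4.19560604e-01, -8.63197035e-01, -2.80819832e-01,
         1.44021738e+02],
       [ 9.07725835e-01,  3.98416623e-01,  1.31521875e-01,
         5.11358246e+02],
       [-1.64600331e-03, -3.10088814e-01,  9.50706168e-01,
         3.84245913e+02],
       [ 0.00000000e+00,  0.00000000e+00,  0.00000000e+00,
         1.00000000e+00]])}
```

View pics/top0.png

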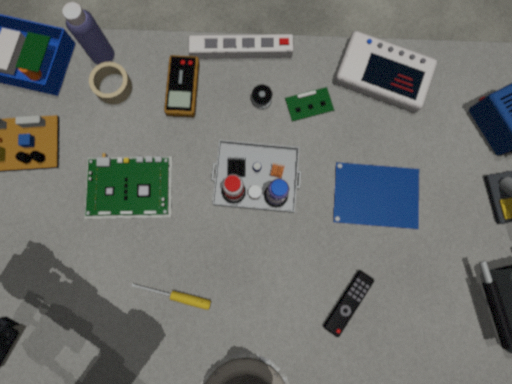

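View pics/side0.png

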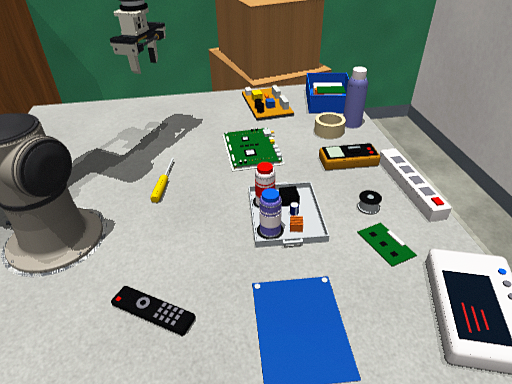

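View pics/wrist0.png

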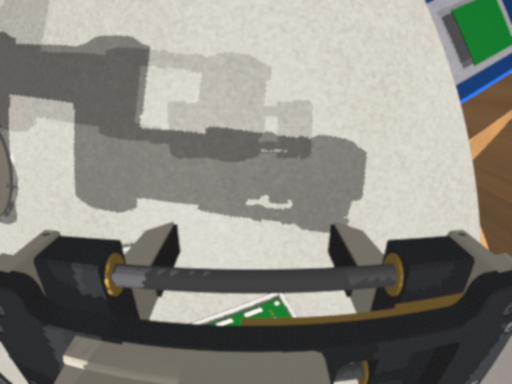

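```bash
cat >> h.py <<'E'
def ray(n,u,v,c=None):
    c=c or get_calibration(n)
    f=192/np.tan(np.radians(c['vfov'])/2); x=(u-c['cx'])/f; y=(v-c['cy'])/f
    if n=='wrist':
        th=np.hypot(x,y); s=np.sin(th)/th if th>1e-9 else 1
        d=np.array([x*s,-y*s,-np.cos(th)])
    else: d=np.array([x,-y,-1.])
    M=np.array(c['cam_to_world']); return M[:3,3],M[:3,:3]@d
def onz(n,u,v,z,c=None):
    p,d=ray(n,u,v,c); return p+d*(z-p[2])/d[2]
def proj(n,P,c=None):
    c=c or get_calibration(n); M=np.array(c['cam_to_world'])
    f=192/np.tan(np.radians(c['vfov'])/2); q=M[:3,:3].T@(np.array(P)-M[:3,3]); x,y,z=q[0],-q[1],-q[2]
    if n=='wrist':
        r=np.hypot(x,y); th=np.arctan2(r,z); k=f*th/r
        return c['cx']+k*x,c['cy']+k*y
    return c['cx']+f*x/z,c['cy']+f*y/z
def blobs(mask,amin=20):
    cs,_=cv2.findContours(mask.astype(np.uint8),cv2.RETR_EXTERNAL,cv2.CHAIN_APPROX_NONE)
    return [k for k in cs if cv2.contourArea(k)>amin]
def planerect(n,k,z,c=None):
    P=np.array([onz(n,u,v,z,c)[:2] for u,v in k.reshape(-1,2)],np.float32)
    return cv2.minAreaRect(P)
E
python3 - <<'E'
from h import *
im=cv2.imread('pics/top0.png'); hsv=cv2.cvtColor(im,cv2.COLOR_BGR2HSV)
H,S,V=cv2.split(hsv)
def show(nm,m,z,box,amin=60):
    b=np.zeros_like(H); x0,y0,x1,y1=box; b[y0:y1,x0:x1]=1
    for k in blobs((m&(b>0)),amin):
        mm=cv2.moments(k);
        print(nm,cv2.boundingRect(k),cv2.contourArea(k),planerect('top',k,z))
show('mat',(H>100)&(H<125)&(S>150),3,(320,150,430,240))
show('board',(H>45)&(H<85)&(S>80),12,(75,145,180,225))
show('red',((H<8)|(H>172))&(S>120),112,(205,165,260,210),15)
show('blue',(H>105)&(H<125)&(S>120),112,(250,165,300,210),15)
show('copper',(H>5)&(H<20)&(S>100),24,(260,155,295,185),15)
show('black',(V<60),28,(220,150,250,180),15)
show('chip',(V<70),15,(90,160,170,215),15)
for nm,b in [('a',(75,145,180,225)),('b',(205,135,310,215))]:
    x0,y0,x1,y1=b; cv2.imwrite(f'pics/top_{nm}.png',cv2.resize(im[y0:y1,x0:x1],None,fx=7,fy=7,interpolation=cv2.INTER_CUBIC))
E
```

```text
mat (334, 164, 84, 64) 4588.5 ((514.9929809570312, -324.6454162597656), (214.86575317382812, 153.57337951660156), 87.04779052734375)
board (86, 159, 82, 56) 3747.0 ((517.0938110351562, 318.1952819824219), (142.766845703125, 204.93409729003906), 2.9412150382995605)
red (225, 175, 15, 17) 177.5 ((513.7081298828125, 45.55337142944336), (37.75782775878906, 32.43404769897461), 1.8734463453292847)
blue (271, 179, 17, 17) 200.0 ((507.4979553222656, -63.48741149902344), (37.76720428466797, 37.081565856933594), 1.0924617052078247)
copper (271, 165, 13, 13) 104.0 ((566.6109619140625, -63.60891342163086), (28.60252571105957, 29.326934814453125), 77.14103698730469)
black (228, 159, 17, 17) 225.0 ((572.0728149414062, 40.54132843017578), (41.913490295410156, 40.950477600097656), 1.7515281438827515)
chip (136, 183, 15, 15) 179.0 ((507.6223449707031, 276.1835632324219), (37.38729476928711, 35.67485046386719), 4.035930156707764)
chip (124, 177, 4, 24) 61.5 ((510.3212585449219, 320.9808654785156), (59.78226852416992, 7.655794143676758), 4.591963291168213)
```

View pics/top_a.png

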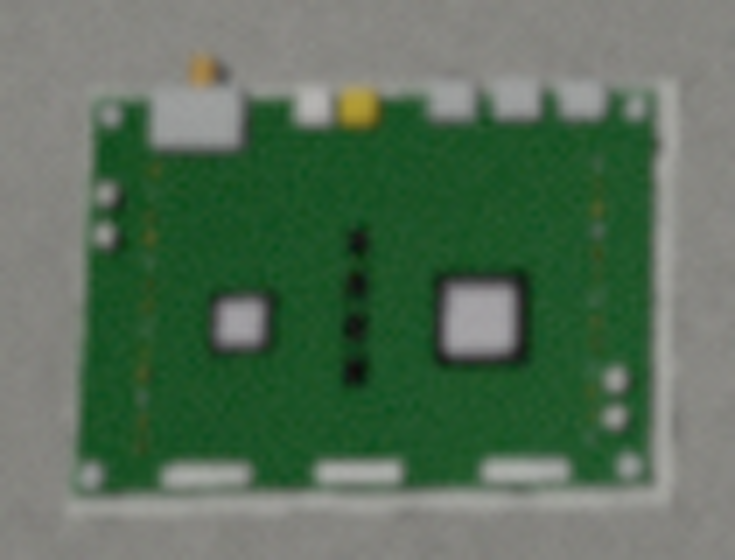

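View pics/top_b.png

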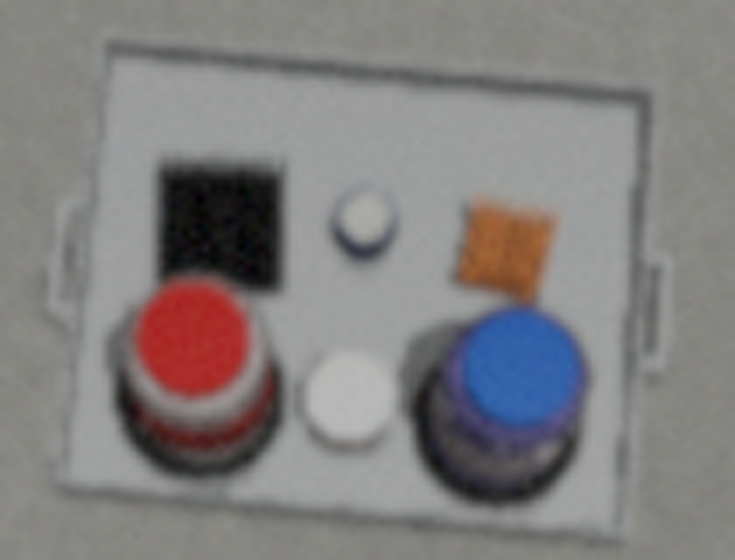

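```bash
cat >> h.py <<'E'
from scipy.spatial.transform import Rotation as Ro
def togo(x,y,z,yawdeg,o=None):
    """normalised shift/turn from measured pose to tool-down pose at world x,y,z,yaw"""
    o=o or get_obs()
    R=Ro.from_euler('xyz',o['tcp_rot']); G=Ro.from_euler('xyz',[np.pi,0,np.radians(yawdeg)])
    d=R.inv().apply(np.array([x,y,z])-o['tool_pos'])/400; r=(R.inv()*G).as_rotvec(degrees=True)/30
    print('shift',d.round(4),'turn',r.round(4))
def st():
    o=get_obs(); print('t %.2f'%o['time'],'tcp',o['tool_pos'].round(2),'rot',np.degrees(o['tcp_rot']).round(2),'F',o['contact_force'].round(1),'g %.1f'%o['grip_width']); return o
E
python3 - <<'E'
from h import *
st();st()
togo(510,-60,280,86.75)
E
```

```text
t 0.15 tcp [220.51 476.15 243.21] rot [-1.7994e+02 -1.0000e-02  1.5514e+02] F [-0.1  0.3 -0.8] g 91.9
t 0.15 tcp [220.51 476.15 243.21] rot [-1.7994e+02 -1.0000e-02  1.5514e+02] F [-0.1  0.3 -0.8] g 91.9
shift [-1.2201 -0.9121 -0.0912] turn [-2.1000e-03  9.0000e-04  2.2798e+00]
```

Request:
carry_out --moves '[-0.75,-0.55,-0.09,0,0,1,1,-0.75,-0.55,-0.09,0,0,1,1,-0.75,-0.55,-0.09,0,0,1,1,-0.75,-0.55,-0.09,0,0,1,1,-0.75,-0.55,-0.09,0,0,1,1,-0.75,-0.55,-0.09,0,0,1,1,-0.75,-0.55,-0.09,0,0,1,1,-0.75,-0.55,-0.09,0,0,1,1]'

```text
time: 0.95
tool_pos: [401.6, 147.4, 279.7]
tcp_rot: [-3.141, 0.002, 2.181]
contact_force: [-0.4, 0.2, -0.5]
grip_width: 91.8
```

Run:
```python
from h import *
st()
togo(510,-60,280,86.75)
```

```text
t 0.95 tcp [401.61 147.39 279.73] rot [-1.7996e+02  9.0000e-02  1.2498e+02] F [-0.4  0.2 -0.5] g 91.8
shift [-5.802e-01 -7.520e-02  3.000e-04] turn [-4.0000e-04  3.3000e-03  1.2743e+00]
```

Request:
carry_out --moves '[-0.58,-0.075,0,0,0,1,1,-0.58,-0.075,0,0,0,1,1,-0.58,-0.075,0,0,0,1,1,-0.58,-0.075,0,0,0,1,1,-0.58,-0.075,0,0,0,1,1,-0.58,-0.075,0,0,0,1,1,-0.58,-0.075,0,0,0,1,1,-0.58,-0.075,0,0,0,1,1]'

```text
time: 1.75
tool_pos: [509.5, -58.9, 280.0]
tcp_rot: [-3.141, 0.001, 1.659]
contact_force: [0.9, 0.1, -0.2]
grip_width: 91.6
```

Run:
```python
from h import *
st(); save('wrist','w1')
togo(510,-60,280,86.75)
```

```text
t 1.75 tcp [509.47 -58.91 279.95] rot [-1.7996e+02  6.0000e-02  9.5030e+01] F [ 0.9  0.1 -0.2] g 91.6
shift [-0.0034  0.0009  0.0005] turn [-2.000e-04  2.500e-03  2.771e-01]
```

View pics/w1.png

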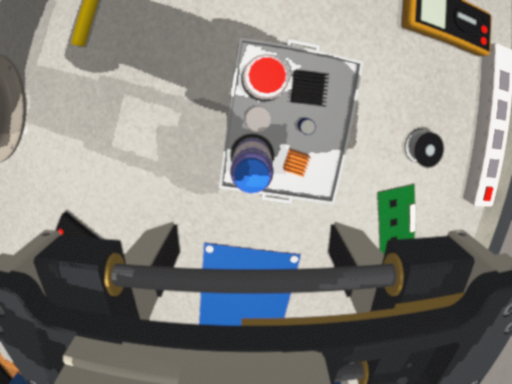

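```bash
cat >> h.py <<'E'
def show(n,im,nm,m,z,box,amin=60,c=None):
    x0,y0,x1,y1=box; b=np.zeros(im.shape[:2],bool); b[y0:y1,x0:x1]=1
    for k in blobs(m&b,amin):
        P=np.array([onz(n,u,v,z,c)[:2] for u,v in k.reshape(-1,2)],np.float32)
        r=cv2.minAreaRect(P); e=cv2.minEnclosingCircle(P)
        print(nm,cv2.boundingRect(k),cv2.contourArea(k),'c',np.round(r[0],1),np.round(r[1],1),'%.2f'%r[2],'circ',np.round(e[0],1),round(e[1],1))
E
python3 - <<'E'
from h import *
im=cv2.imread('pics/w1.png'); H,S,V=cv2.split(cv2.cvtColor(im,cv2.COLOR_BGR2HSV))
n='wrist'
show(n,im,'red',((H<8)|(H>172))&(S>120),115,(220,40,300,110))
show(n,im,'blue',(H>102)&(H<118)&(S>150),115,(220,120,280,200),15)
show(n,im,'copper',(H>5)&(H<20)&(S>100),27,(270,130,320,190),15)
show(n,im,'black',(V<70),31,(285,60,335,110),30)
show(n,im,'cap',(H>105)&(H<125)&(S>40)&(V<120),30,(295,105,325,140),15)
E
```

```text
red (249, 58, 37, 35) 956.5 c [514.1  44.4] [36.4 35.2] 5.68 circ [514.   44.5] 18.5
blue (235, 158, 35, 34) 889.5 c [508.2 -61.7] [36.6 36.8] 5.08 circ [507.7 -62.5] 19.3
copper (284, 149, 25, 27) 435.5 c [568.5 -63.7] [31.4 30.5] 78.22 circ [569.3 -63.2] 20.7
black (291, 71, 35, 34) 930.5 c [572.2  39.7] [42.5 43.3] 89.80 circ [572.2  39.6] 29.2
cap (298, 118, 9, 12) 22.0 c [568.   -7.8] [16.8  7.2] 65.62 circ [570.9  -9.1] 8.4
```

Run:
```python
from h import *
togo(507.7,-62.8,280,86.75)
togo(507.7,-62.8,85,86.75)
```

```text
shift [-0.0099 -0.0054  0.0005] turn [-2.000e-04  2.500e-03  2.771e-01]
shift [-0.0092 -0.0053  0.488 ] turn [-2.000e-04  2.500e-03  2.771e-01]
```

Request:
carry_out --moves '[-0.0095,-0.0053,0,0,0.0025,0.277,1,-0.0095,-0.0053,0.1,0,0.0025,0.277,1,-0.0095,-0.0053,0.2,0,0.0025,0.277,1,-0.0095,-0.0053,0.3,0,0.0025,0.277,1,-0.0095,-0.0053,0.4,0,0.0025,0.277,1,-0.0095,-0.0053,0.46,0,0.0025,0.277,1,-0.0095,-0.0053,0.488,0,0.0025,0.277,1,-0.0095,-0.0053,0.488,0,0.0025,0.277,1]'

```text
time: 2.6
tool_pos: [507.0, -61.9, 84.3]
tcp_rot: [-3.139, -0.0, 1.516]
contact_force: [-0.3, 0.2, 0.1]
grip_width: 91.6
```

Run:
```python
from h import *
st(); save('side','s1')
im=cv2.imread('pics/s1.png'); cv2.imwrite('pics/s1z.png',cv2.resize(im[100:270,200:370],None,fx=3.5,fy=3.5,interpolation=cv2.INTER_CUBIC))
```

```text
t 2.60 tcp [507.04 -61.91  84.3 ] rot [-1.7987e+02 -3.0000e-02  8.6830e+01] F [-0.3  0.2  0.1] g 91.6
```

View pics/s1z.png

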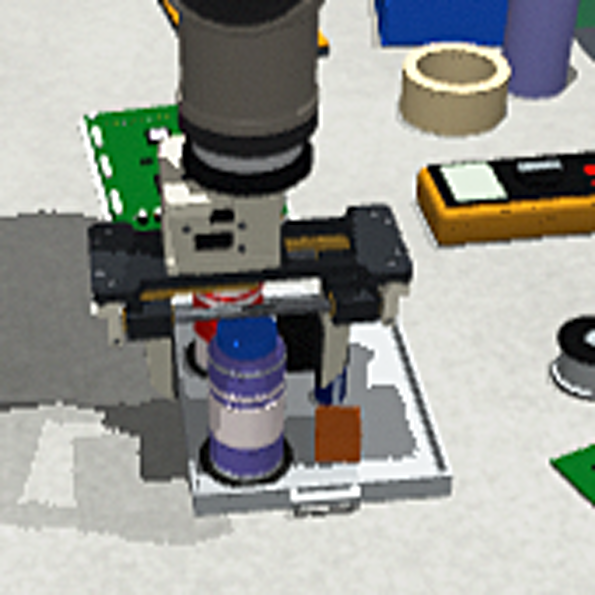

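The can stands centred between the open fingers, with the cap below the palm. I'll close now.

Request:
carry_out --moves '[0,0,0,0,0,0,0.3,0,0,0,0,0,0,0.3,0,0,0,0,0,0,0.3,0,0,0,0,0,0,0.3,0,0,0,0,0,0,0.3,0,0,0,0,0,0,0.3,0,0,0,0,0,0,0.3,0,0,0,0,0,0,0.3]'

```text
time: 3.45
tool_pos: [507.8, -62.3, 85.6]
tcp_rot: [3.142, 0.0, 1.515]
contact_force: [-1.3, 0.3, 2.4]
grip_width: 49.2
```

Run:
```python
from h import *
st()
# mat ends: centre (515,-324.6), yaw = -2.95 candidates
c=np.array([515,-324.6])
import math
im=cv2.imread('pics/top0.png'); H,S,V=cv2.split(cv2.cvtColor(im,cv2.COLOR_BGR2HSV))
show('top',im,'mat',(H>100)&(H<125)&(S>150),3,(320,150,430,240))
togo(507,-62,220,86.8)
```

```text
t 3.45 tcp [507.84 -62.33  85.59] rot [180.     0.    86.82] F [-1.3  0.3  2.4] g 49.2
mat (334, 164, 84, 64) 4588.5 c [ 515.  -324.6] [214.9 153.6] 87.05 circ [ 515.4 -328.2] 126.8
shift [ 0.0007 -0.0021 -0.336 ] turn [0.     0.0001 0.0006]
```

Request:
carry_out --moves '[0,0,-0.08,0,0,0,0.3,0,0,-0.17,0,0,0,0.3,0,0,-0.25,0,0,0,0.3,-0.1,0,-0.25,0,0,0,0.3,-0.2,0,-0.25,0,0,0,0.3,-0.3,0,-0.25,0,0,0,0.3,-0.4,0,-0.25,0,0,0,0.3,-0.5,0,-0.25,0,0,0,0.3]'

```text
time: 4.25
tool_pos: [496.3, -263.4, 185.1]
tcp_rot: [-3.141, -0.0, 1.515]
contact_force: [0.4, 0.2, -2.2]
grip_width: 49.2
```

Run:
```python
from h import *
st()
togo(512.2,-379.5,92,86.8)
```

```text
t 4.25 tcp [ 496.26 -263.43  185.11] rot [-1.7996e+02 -3.0000e-02  8.6820e+01] F [ 0.4  0.2 -2.2] g 49.2
shift [-0.2876  0.056   0.2326] turn [-0.0012 -0.0009  0.0006]
```

Request:
carry_out --moves '[-0.1,0.02,0,0,0,0,0.3,-0.2,0.04,0,0,0,0,0.3,-0.288,0.056,0,0,0,0,0.3,-0.288,0.056,0.08,0,0,0,0.3,-0.288,0.056,0.16,0,0,0,0.3,-0.288,0.056,0.21,0,0,0,0.3,-0.288,0.056,0.232,0,0,0,0.3,-0.288,0.056,0.232,0,0,0,0.3]'

```text
time: 5.05
tool_pos: [511.6, -379.0, 90.6]
tcp_rot: [-3.139, -0.003, 1.515]
contact_force: [0.0, -0.1, -1.6]
grip_width: 49.5
```

Run:
```python
from h import *
st()
togo(512.2,-379.5,85,86.8)
```

```text
t 5.05 tcp [ 511.58 -379.03   90.63] rot [-1.7982e+02 -1.5000e-01  8.6820e+01] F [ 0.  -0.1 -1.6] g 49.5
shift [-0.0011  0.0017  0.0141] turn [-0.0058 -0.005   0.0006]
```

Request:
carry_out --moves '[0,0,0.003,0,0,0,0.3,0,0,0.006,0,0,0,0.3,0,0,0.008,0,0,0,0.3,0,0,0.01,0,0,0,0.3,0,0,0.011,0,0,0,0.3,0,0,0.012,0,0,0,0.3,0,0,0.0125,0,0,0,0.3,0,0,0.0125,0,0,0,0.3]'

```text
time: 5.85
tool_pos: [511.6, -379.1, 85.8]
tcp_rot: [-3.139, -0.002, 1.515]
contact_force: [-0.4, -0.8, -2.1]
grip_width: 49.4
```

Run:
```python
from h import *
st()
```

```text
t 5.85 tcp [ 511.59 -379.08   85.76] rot [-1.7983e+02 -1.4000e-01  8.6820e+01] F [-0.4 -0.8 -2.1] g 49.4
```

No contact yet; continue down gently.

Request:
carry_out --moves '[0,0,0.001,0,0,0,0.3,0,0,0.002,0,0,0,0.3,0,0,0.003,0,0,0,0.3,0,0,0.004,0,0,0,0.3,0,0,0.005,0,0,0,0.3,0,0,0.006,0,0,0,0.3,0,0,0.006,0,0,0,0.3,0,0,0.006,0,0,0,0.3]'

```text
time: 6.65
tool_pos: [511.6, -379.3, 85.6]
tcp_rot: [-3.139, -0.001, 1.515]
contact_force: [-4.3, 3.1, 13.6]
grip_width: 49.3
```

Run:
```python
from h import *
st()
```

```text
t 6.65 tcp [ 511.6  -379.28   85.61] rot [-1.7988e+02 -7.0000e-02  8.6820e+01] F [-4.3  3.1 13.6] g 49.3
```

Request:
carry_out --moves '[0,0,0,0,0,0,1,0,0,0,0,0,0,1,0,0,0,0,0,0,1,0,0,0,0,0,0,1,0,0,-0.06,0,0,0,1,0,0,-0.16,0,0,0,1,0,0,-0.26,0,0,0,1,0,0,-0.36,0,0,0,1]'

```text
time: 7.45
tool_pos: [511.8, -379.4, 230.7]
tcp_rot: [-3.139, -0.002, 1.515]
contact_force: [-0.1, -1.1, -0.6]
grip_width: 91.7
```

Run:
```python
from h import *
st(); togo(513.9,45,220,86.8)
save('side','s2')
```

```text
t 7.45 tcp [ 511.76 -379.39  230.75] rot [-1.7986e+02 -1.0000e-01  8.6820e+01] F [-0.1 -1.1 -0.6] g 91.7
shift [ 1.0596 -0.0534  0.0288] turn [-0.0048 -0.0033  0.0007]
```

View pics/s2.png

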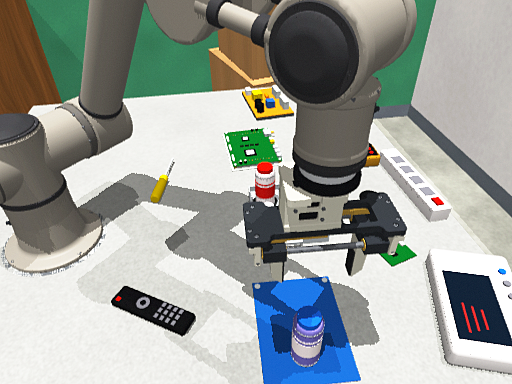

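Request:
carry_out --moves '[0.95,-0.048,0.0288,-0.005,-0.003,0,1,0.95,-0.048,0.0288,-0.005,-0.003,0,1,0.95,-0.048,0.0288,-0.005,-0.003,0,1,0.95,-0.048,0.0288,-0.005,-0.003,0,1,0.95,-0.048,0.0288,-0.005,-0.003,0,1,0.95,-0.048,0.0288,-0.005,-0.003,0,1,0.95,-0.048,0.0288,-0.005,-0.003,0,1,0.95,-0.048,0.0288,-0.005,-0.003,0,1]'

```text
time: 8.3
tool_pos: [515.2, 2.6, 224.6]
tcp_rot: [3.132, 0.007, 1.518]
contact_force: [0.6, -0.6, 0.8]
grip_width: 91.3
```

Run:
```python
from h import *
st(); togo(513.9,45,85,86.8)
```

```text
t 8.30 tcp [515.18   2.57 224.59] rot [179.47   0.4   86.96] F [ 0.6 -0.6  0.8] g 91.3
shift [ 0.1082 -0.012   0.3481] turn [0.0176 0.0133 0.0052]
```

Request:
carry_out --moves '[0.108,-0.012,0,0.0176,0.0133,0.005,1,0.108,-0.012,0,0.0176,0.0133,0.005,1,0.108,-0.012,0.08,0.0176,0.0133,0.005,1,0.108,-0.012,0.17,0.0176,0.0133,0.005,1,0.108,-0.012,0.26,0.0176,0.0133,0.005,1,0.108,-0.012,0.32,0.0176,0.0133,0.005,1,0.108,-0.012,0.348,0.0176,0.0133,0.005,1,0.108,-0.012,0.348,0.0176,0.0133,0.005,1]'

```text
time: 9.1
tool_pos: [513.2, 44.5, 83.7]
tcp_rot: [-3.139, 0.0, 1.515]
contact_force: [0.6, -0.9, 0.2]
grip_width: 91.9
```

Run:
```python
from h import *
st(); togo(513.9,45,85,86.8)
```

```text
t 9.10 tcp [513.22  44.51  83.75] rot [-179.83    0.     86.78] F [ 0.6 -0.9  0.2] g 91.9
shift [ 0.0013  0.0016 -0.0031] turn [-0.0056  0.0001 -0.0006]
```

Request:
carry_out --moves '[0,0.0015,-0.003,-0.005,0,0,1,0,0.0015,-0.003,-0.005,0,0,0.3,0,0.0015,-0.003,-0.005,0,0,0.3,0,0.0015,-0.003,-0.005,0,0,0.3,0,0.0015,-0.003,-0.005,0,0,0.3,0,0.0015,-0.003,-0.005,0,0,0.3,0,0.0015,-0.003,-0.005,0,0,0.3,0,0.0015,-0.003,-0.005,0,0,0.3]'

```text
time: 9.9
tool_pos: [513.8, 44.5, 85.1]
tcp_rot: [-3.141, 0.0, 1.515]
contact_force: [0.1, -0.5, 1.6]
grip_width: 49.2
```

Run:
```python
from h import *
st(); togo(517.8,-269.7,200,86.8)
```

```text
t 9.90 tcp [513.79  44.49  85.08] rot [-1.7998e+02  1.0000e-02  8.6790e+01] F [ 0.1 -0.5  1.6] g 49.2
shift [-0.7837  0.0539 -0.2873] turn [-0.0006  0.0002 -0.0005]
```

Request:
carry_out --moves '[0,0,-0.08,0,0,0,0.3,0,0,-0.18,0,0,0,0.3,0,0,-0.28,0,0,0,0.3,-0.1,0.007,-0.287,0,0,0,0.3,-0.22,0.015,-0.287,0,0,0,0.3,-0.34,0.023,-0.287,0,0,0,0.3,-0.46,0.032,-0.287,0,0,0,0.3,-0.55,0.038,-0.287,0,0,0,0.3]'

```text
time: 10.7
tool_pos: [516.2, -178.6, 199.5]
tcp_rot: [-3.141, 0.0, 1.514]
contact_force: [0.1, 0.1, -2.4]
grip_width: 49.4
```

Run:
```python
from h import *
st(); togo(517.8,-269.7,86.5,86.8)
```

```text
t 10.70 tcp [ 516.18 -178.64  199.47] rot [-1.7995e+02  2.0000e-02  8.6720e+01] F [ 0.1  0.1 -2.4] g 49.4
shift [-0.227   0.0173  0.2825] turn [-0.0016  0.0005 -0.0027]
```

Request:
carry_out --moves '[-0.12,0.009,0,0,0,0,0.3,-0.227,0.0173,0,0,0,0,0.3,-0.227,0.0173,0.08,0,0,0,0.3,-0.227,0.0173,0.16,0,0,0,0.3,-0.227,0.0173,0.23,0,0,0,0.3,-0.227,0.0173,0.265,0,0,0,0.3,-0.227,0.0173,0.275,0,0,0,0.3,-0.227,0.0173,0.277,0,0,0,0.3]'

```text
time: 11.5
tool_pos: [517.6, -269.6, 88.2]
tcp_rot: [-3.14, -0.0, 1.514]
contact_force: [0.3, -0.7, -1.8]
grip_width: 49.2
```

Run:
```python
from h import *
st(); togo(517.8,-269.7,84.5,86.8)
```

```text
t 11.50 tcp [ 517.6  -269.62   88.2 ] rot [-1.7989e+02 -2.0000e-02  8.6720e+01] F [ 0.3 -0.7 -1.8] g 49.2
shift [-0.0002  0.0005  0.0093] turn [-0.0036 -0.0006 -0.0027]
```

Request:
carry_out --moves '[0,0,0.002,0,0,0,0.3,0,0,0.004,0,0,0,0.3,0,0,0.006,0,0,0,0.3,0,0,0.007,0,0,0,0.3,0,0,0.008,0,0,0,0.3,0,0,0.009,0,0,0,0.3,0,0,0.01,0,0,0,0.3,0,0,0.01,0,0,0,0.3]'

```text
time: 12.3
tool_pos: [517.7, -269.7, 85.1]
tcp_rot: [-3.14, 0.0, 1.514]
contact_force: [-1.5, 1.1, 5.1]
grip_width: 49.6
```

Request:
carry_out --moves '[0,0,0,0,0,0,1,0,0,0,0,0,0,1,0,0,0,0,0,0,1,0,0,0,0,0,0,1,0,0,-0.06,0,0,0,1,0,0,-0.16,0,0,0,1,0,0,-0.26,0,0,0,1,0,0,-0.36,0,0,0,1]'

```text
time: 13.1
tool_pos: [517.7, -269.6, 230.5]
tcp_rot: [-3.14, -0.0, 1.514]
contact_force: [-0.2, -0.5, 0.1]
grip_width: 91.5
```

Run:
```python
from h import *
st(); togo(570,-50,220,86.8)
```

```text
t 13.10 tcp [ 517.73 -269.59  230.47] rot [-179.91   -0.     86.72] F [-0.2 -0.5  0.1] g 91.5
shift [0.5556 0.0991 0.026 ] turn [-0.0029 -0.     -0.0026]
```

Run:
```python
from h import *
togo(560,-90,170,86.8)
```

```text
shift [0.4543 0.0801 0.1511] turn [-0.0029 -0.     -0.0026]
```

Request:
carry_out --moves '[0.12,0.02,0,0,0,0,1,0.24,0.04,0,0,0,0,1,0.36,0.06,0.04,0,0,0,1,0.454,0.08,0.1,0,0,0,1,0.454,0.08,0.15,0,0,0,1,0.454,0.08,0.15,0,0,0,1,0.454,0.08,0.15,0,0,0,1,0.454,0.08,0.15,0,0,0,1]'

```text
time: 13.9
tool_pos: [560.5, -91.2, 171.7]
tcp_rot: [3.141, 0.001, 1.512]
contact_force: [-0.2, -0.8, 0.4]
grip_width: 92.0
```

Run:
```python
from h import *
st(); c=get_calibration('wrist'); save('wrist','w2')
import pickle; pickle.dump(c,open('w2.pkl','wb'))
```

```text
t 13.90 tcp [560.53 -91.19 171.66] rot [1.7997e+02 3.0000e-02 8.6640e+01] F [-0.2 -0.8  0.4] g 92.0
```

View pics/w2.png

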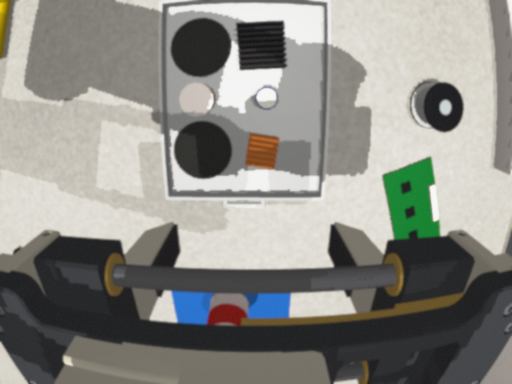

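Run:
```python
from h import *
import pickle
c=pickle.load(open('w2.pkl','rb')); print(c['cam_to_world'][:3,3])
im=cv2.imread('pics/w2.png'); H,S,V=cv2.split(cv2.cvtColor(im,cv2.COLOR_BGR2HSV))
n='wrist'
for z in (3,17,31):
  print(z);show(n,im,'copper',(H>5)&(H<22)&(S>90),z*27/31,(240,125,290,175),30,c)
  show(n,im,'black',(V<70),z,(233,15,292,75),60,c)
for u0,v0,nm in ((200,47,'pad+y'),(203,150,'pad-y')):
    show(n,im,nm,(V<60),4,(u0-36,v0-36,u0+33,v0+36),200,c)
for nm,b in [('a',(230,10,295,80)),('b',(230,125,295,175))]:
    x0,y0,x1,y1=b; cv2.imwrite(f'pics/w2_{nm}.png',cv2.resize(im[y0:y1,x0:x1],None,fx=8,fy=8,interpolation=cv2.INTER_CUBIC))
```

```text
[565.61910466  -7.10836041 312.69891526]
3
copper (245, 133, 35, 36) 904.5 c [570.9 -69.5] [35.2 32.2] 77.62 circ [570.4 -69.5] 22.4
black (237, 22, 49, 47) 1924.5 c [576.2  43.2] [46.3 49. ] 0.91 circ [576.2  43.4] 32.8
17
copper (245, 133, 35, 36) 904.5 c [570.7 -67.1] [33.8 30.9] 77.62 circ [570.2 -67. ] 21.5
black (237, 22, 49, 47) 1924.5 c [575.7  40.9] [44.2 46.8] 0.91 circ [575.8  41.1] 31.3
31
copper (245, 133, 35, 36) 904.5 c [570.5 -64.6] [32.4 29.6] 77.62 circ [570.  -64.6] 20.6
black (237, 22, 49, 47) 1924.5 c [575.2  38.6] [42.1 44.6] 0.91 circ [575.3  38.8] 29.8
pad+y (172, 19, 58, 57) 2483.0 c [513.8  45.8] [60.7 59.3] 59.80 circ [514.1  45.6] 30.5
pad-y (176, 122, 55, 55) 2343.0 c [508.  -63.4] [59. 59.] 85.59 circ [508.  -63.6] 30.9
```

View pics/w2_a.png

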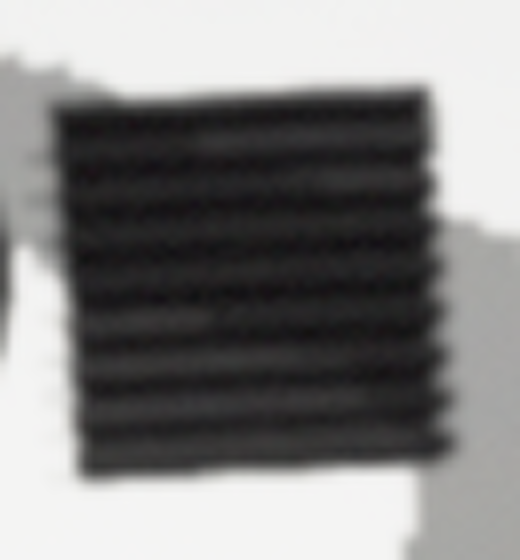

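View pics/w2_b.png

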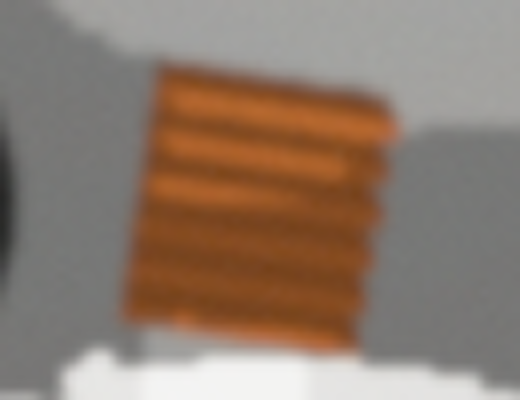

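Run:
```python
from h import *
togo(570,-44,110,86.8)
```

```text
shift [0.1193 0.0166 0.1542] turn [ 0.0013  0.001  -0.0055]
```

Request:
carry_out --moves '[0.12,0.02,0,0,0,0,1,0.12,0.02,0.05,0,0,0,1,0.12,0.02,0.12,0,0,0,1,0.12,0.02,0.154,0,0,0,1,0.12,0.02,0.154,0,0,0,1,0.12,0.02,0.154,0,0,0,0.7,0.12,0.02,0.154,0,0,0,0.7,0.12,0.02,0.154,0,0,0,0.7]'

```text
time: 14.75
tool_pos: [572.0, -44.2, 111.3]
tcp_rot: [3.139, 0.001, 1.512]
contact_force: [-0.2, 0.2, -0.2]
grip_width: 72.5
```

Run:
```python
from h import *
st(); c=get_calibration('wrist'); im=save('wrist','w3')
import pickle; pickle.dump(c,open('w3.pkl','wb'))
print(c['cam_to_world'][:3,3])
print(proj('wrist',(574,40,31)))
```

```text
t 14.75 tcp [572.01 -44.2  111.35] rot [1.7983e+02 5.0000e-02 8.6610e+01] F [-0.2  0.2 -0.2] g 72.5
[576.81005461  39.93342194 252.37273866]
(np.float64(249.17325125295488), np.float64(92.69665494512905))
```

View pics/w3.png

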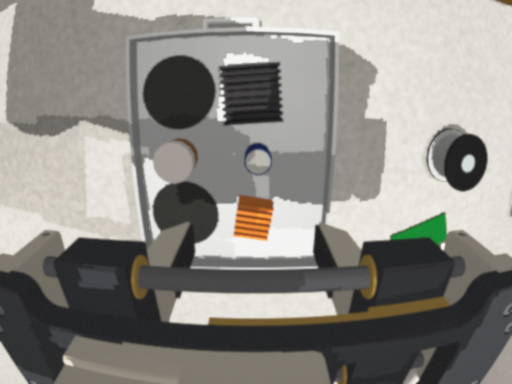

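Run:
```python
from h import *
import pickle
c=pickle.load(open('w3.pkl','rb'))
im=cv2.imread('pics/w3.png'); H,S,V=cv2.split(cv2.cvtColor(im,cv2.COLOR_BGR2HSV))
n='wrist'
for t in (70,90,105): show(n,im,'black',(V<t),31,(217,55,292,130),60,c)
show(n,im,'copper',(H>5)&(H<22)&(S>90),27,(225,185,290,245),30,c)
show(n,im,'pad',(V<60),4,(135,50,217,132),200,c)
x0,y0,x1,y1=(212,50,292,130); cv2.imwrite('pics/w3_a.png',cv2.resize(im[y0:y1,x0:x1],None,fx=7,fy=7,interpolation=cv2.INTER_CUBIC))
```

```text
black (221, 63, 61, 62) 2969.5 c [575.3  39.3] [42.5 43.5] 0.27 circ [575.4  39.3] 29.8
black (220, 63, 62, 63) 3125.5 c [575.5  39.1] [43.1 44.2] 0.37 circ [575.5  39.1] 30.3
black (220, 63, 63, 63) 3213.0 c [575.3  39.1] [44.1 44.5] 0.27 circ [575.6  39. ] 30.8
copper (234, 195, 39, 46) 1337.0 c [571.3 -61.6] [37.7 29. ] 77.38 circ [571.4 -61.5] 23.2
pad (144, 57, 70, 72) 3834.5 c [514.   45.2] [60.8 60.8] 82.61 circ [514.1  45.5] 30.8
```

View pics/w3_a.png

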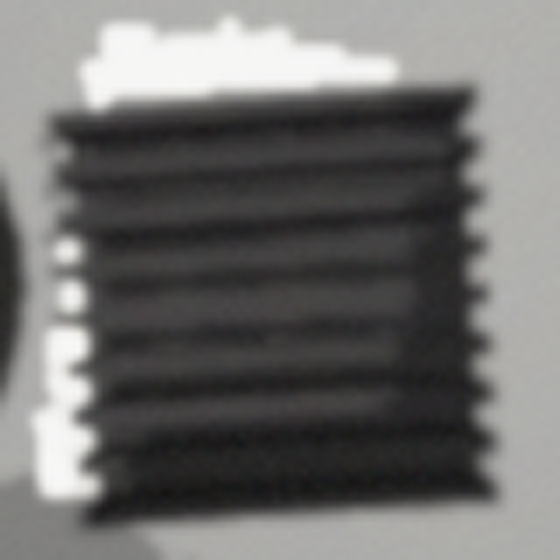

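Run:
```python
from h import *
st();togo(575.4,39.2,60,90.3)
```

```text
t 14.80 tcp [571.84 -44.1  111.12] rot [1.7986e+02 5.0000e-02 8.6620e+01] F [ 0.1  0.6 -0.9] g 68.2
shift [ 0.2085 -0.0037  0.1276] turn [ 0.0047  0.0017 -0.1227]
```

Request:
carry_out --moves '[0.1,-0.002,0,0.0047,0.0017,-0.1227,0.7,0.2085,-0.0037,0,0.0047,0.0017,-0.1227,0.7,0.2085,-0.0037,0,0.0047,0.0017,-0.1227,0.7,0.2085,-0.0037,0.05,0.0047,0.0017,-0.1227,0.7,0.2085,-0.0037,0.1,0.0047,0.0017,-0.1227,0.7,0.2085,-0.0037,0.1276,0.0047,0.0017,-0.1227,0.7,0.2085,-0.0037,0.1276,0.0047,0.0017,-0.1227,0.7,0.2085,-0.0037,0.1276,0.0047,0.0017,-0.1227,0.7]'

```text
time: 15.6
tool_pos: [575.8, 38.8, 60.5]
tcp_rot: [3.141, 0.0, 1.576]
contact_force: [0.6, -0.5, 0.0]
grip_width: 64.1
```

Run:
```python
from h import *
st();togo(575.4,39.2,24.5,90.3)
```

```text
t 15.60 tcp [575.81  38.8   60.53] rot [1.7996e+02 1.0000e-02 9.0280e+01] F [ 0.6 -0.5  0. ] g 64.1
shift [ 0.001  -0.0011  0.0901] turn [ 0.0012  0.0002 -0.0007]
```

Request:
carry_out --moves '[0.001,-0.001,0.03,0,0,0,0.7,0.001,-0.001,0.06,0,0,0,0.7,0.001,-0.001,0.08,0,0,0,0.7,0.001,-0.001,0.09,0,0,0,0.7,0.001,-0.001,0.09,0,0,0,0.7,0.001,-0.001,0.09,0,0,0,0.6,0.001,-0.001,0.09,0,0,0,0.55,0.001,-0.001,0.09,0,0,0,0.52]'

```text
time: 16.4
tool_pos: [575.7, 39.2, 24.9]
tcp_rot: [3.14, 0.0, 1.576]
contact_force: [1.0, -0.3, -0.4]
grip_width: 49.0
```

Run:
```python
from h import *
st();togo(575.4,39.2,24.5,90.3)
save('side','s3')
im=cv2.imread('pics/s3.png'); cv2.imwrite('pics/s3z.png',cv2.resize(im[100:270,200:370],None,fx=3.5,fy=3.5,interpolation=cv2.INTER_CUBIC))
```

```text
t 16.40 tcp [575.72  39.21  24.93] rot [1.7992e+02 1.0000e-02 9.0280e+01] F [ 1.  -0.3 -0.4] g 49.0
shift [-0.     -0.0008  0.0011] turn [ 0.0028  0.0003 -0.0007]
```

View pics/s3z.png

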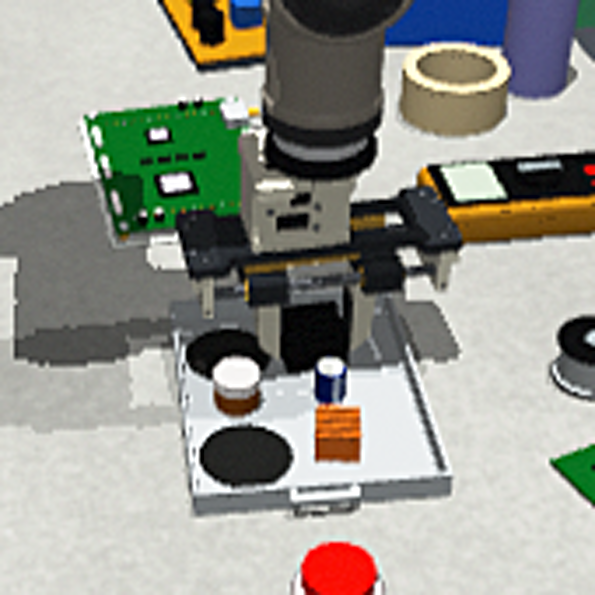

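Large sink between the fingers. Close.

Request:
carry_out --moves '[0,0,0,0,0,0,0.5,0,0,0,0,0,0,0.48,0,0,0,0,0,0,0.46,0,0,0,0,0,0,0.4,0,0,0,0,0,0,0.3,0,0,0,0,0,0,0.3,0,0,0,0,0,0,0.3,0,0,0,0,0,0,0.3]'

```text
time: 17.25
tool_pos: [575.7, 39.2, 25.1]
tcp_rot: [3.14, 0.0, 1.576]
contact_force: [-1.5, 0.2, 4.7]
grip_width: 44.9
```

Run:
```python
from h import *
st()
```

```text
t 17.25 tcp [575.69  39.21  25.11] rot [1.7991e+02 1.0000e-02 9.0280e+01] F [-1.5  0.2  4.7] g 44.9
```

Request:
carry_out --moves '[0,0,-0.04,0,0,0,0.3,0,0,-0.12,0,0,0,0.3,0,0,-0.22,0,0,0,0.3,0.09,0.04,-0.24,0,0,-0.09,0.3,0.19,0.09,-0.24,0,0,-0.09,0.3,0.29,0.13,-0.24,0,0,-0.09,0.3,0.385,0.17,-0.24,0,0,-0.09,0.3,0.385,0.17,-0.24,0,0,-0.09,0.3]'

```text
time: 18.05
tool_pos: [643.5, 198.5, 120.1]
tcp_rot: [3.139, -0.001, 1.627]
contact_force: [0.1, -0.6, -1.0]
grip_width: 45.0
```

Run:
```python
from h import *
st()
```

```text
t 18.05 tcp [643.48 198.52 120.12] rot [ 1.7986e+02 -8.0000e-02  9.3240e+01] F [ 0.1 -0.6 -1. ] g 45.0
```

Request:
carry_out --moves '[0,-0.11,0,0,0,0,0.3,0,-0.22,0,0,0,0,0.3,0,-0.34,0,0,0,0,0.3,0,-0.34,0,0,0,0,0.3,0,-0.34,0,0,0,0,0.3,0,-0.34,0,0,0,0,0.3,0,-0.34,0,0,0,0,0.3,0,-0.34,0,0,0,0,0.3]'

```text
time: 18.85
tool_pos: [508.8, 190.7, 119.7]
tcp_rot: [3.138, -0.002, 1.627]
contact_force: [0.4, -0.5, -0.8]
grip_width: 45.1
```

Run:
```python
from h import *
st(); c=get_calibration('wrist'); im=save('wrist','w4')
import pickle; pickle.dump(c,open('w4.pkl','wb'))
print(c['cam_to_world'][:3,3])
print(proj('wrist',(507.6,276.2,15)))
```

```text
t 18.85 tcp [508.81 190.7  119.72] rot [ 1.7981e+02 -9.0000e-02  9.3210e+01] F [ 0.4 -0.5 -0.8] g 45.1
[503.81429047 274.46483401 260.93219981]
(np.float64(257.81829782617154), np.float64(91.35129685209479))
```

View pics/w4.png

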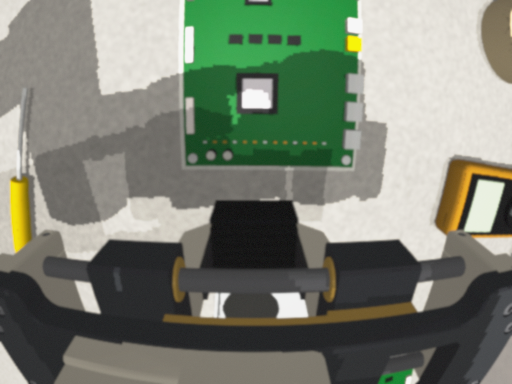

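Run:
```python
from h import *
import pickle
c=pickle.load(open('w4.pkl','rb'))
im=cv2.imread('pics/w4.png'); H,S,V=cv2.split(cv2.cvtColor(im,cv2.COLOR_BGR2HSV))
n='wrist'
for s in (80,110,140): show(n,im,'chip',(S<s)|(V<45),15,(232,66,284,120),200,c)
show(n,im,'pale',(S<60)&(V>110),15,(232,66,284,120),100,c)
x0,y0,x1,y1=(222,60,292,125); cv2.imwrite('pics/w4_a.png',cv2.resize(im[y0:y1,x0:x1],None,fx=8,fy=8,interpolation=cv2.INTER_CUBIC))
x0,y0,x1,y1=(195,185,315,265); cv2.imwrite('pics/w4_b.png',cv2.resize(im[y0:y1,x0:x1],None,fx=6,fy=6,interpolation=cv2.INTER_CUBIC))
# predicted sink bottom front edge, given tcp
o=dict(tool_pos=np.array([508.81,190.7,119.72]))
a=np.radians(93.21); ex=np.array([np.cos(a),np.sin(a),0]); ey=np.array([np.sin(a),-np.cos(a),0])
for zz in (-22,6):
  for s in (-22.5,22.5):
    print(zz,s,np.round(proj(n,o['tool_pos']+22.5*ex+s*ey+[0,0,zz],c),1))
```

```text
chip (237, 73, 41, 41) 1533.5 c [507.3 274.8] [32.6 33.2] 2.93 circ [507.  274.8] 22.4
chip (236, 73, 42, 41) 1606.5 c [506.9 274.8] [33.6 33.3] 3.39 circ [507.  274.9] 23.0
chip (235, 72, 45, 43) 1751.0 c [507.3 274.9] [35.8 34.9] 3.36 circ [507.4 274.8] 23.9
pale (241, 78, 32, 31) 890.0 c [506.9 274.8] [25.2 24.9] 3.07 circ [506.9 274.4] 16.9
-22 -22.5 [215.  200.1]
-22 22.5 [291.3 200.1]
6 -22.5 [208.4 219.7]
6 22.5 [298.  219.6]
```

View pics/w4_a.png

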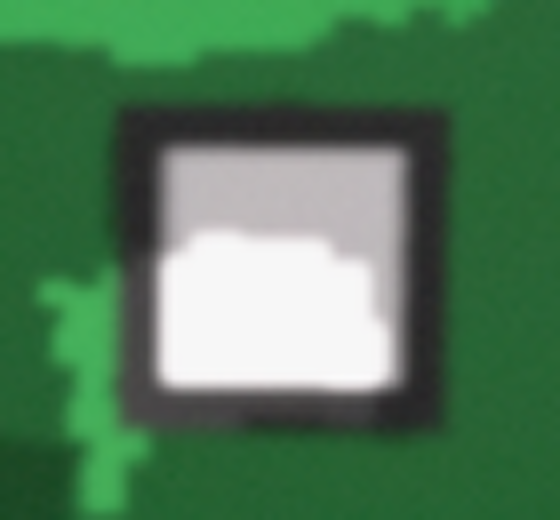

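View pics/w4_b.png

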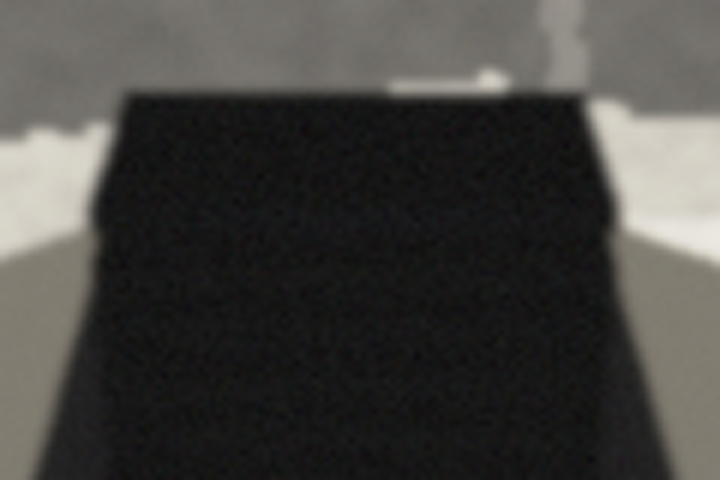

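Run:
```python
from h import *
togo(507,274.9,45,93.2)
```

```text
shift [0.21   0.0075 0.1869] turn [ 0.0054 -0.0028  0.0005]
```

Request:
carry_out --moves '[0.1,0.004,0,0.005,-0.003,0,0.3,0.21,0.0075,0,0.005,-0.003,0,0.3,0.21,0.0075,0,0.005,-0.003,0,0.3,0.21,0.0075,0.06,0.005,-0.003,0,0.3,0.21,0.0075,0.12,0.005,-0.003,0,0.3,0.21,0.0075,0.16,0.005,-0.003,0,0.3,0.21,0.0075,0.18,0.005,-0.003,0,0.3,0.21,0.0075,0.186,0.005,-0.003,0,0.3]'

```text
time: 19.7
tool_pos: [506.9, 274.4, 44.5]
tcp_rot: [-3.14, 0.001, 1.627]
contact_force: [-0.1, 0.7, -0.4]
grip_width: 44.2
```

Run:
```python
from h import *
st(); togo(507,274.9,38.5,93.2)
```

```text
t 19.70 tcp [506.87 274.35  44.48] rot [-1.7993e+02  4.0000e-02  9.3200e+01] F [-0.1  0.7 -0.4] g 44.2
shift [0.0014 0.0004 0.015 ] turn [-0.0024  0.0012 -0.0001]
```

Request:
carry_out --moves '[0.001,0,0.005,-0.002,0.001,0,0.3,0.001,0,0.01,-0.002,0.001,0,0.3,0.001,0,0.013,-0.002,0.001,0,0.3,0.001,0,0.015,-0.002,0.001,0,0.3,0.001,0,0.016,-0.002,0.001,0,0.3,0.001,0,0.016,-0.002,0.001,0,0.3,0.001,0,0.016,-0.002,0.001,0,0.3,0.001,0,0.016,-0.002,0.001,0,0.3]'

```text
time: 20.5
tool_pos: [506.9, 274.8, 38.2]
tcp_rot: [3.142, 0.0, 1.627]
contact_force: [-0.2, -0.3, -0.6]
grip_width: 44.9
```

Run:
```python
from h import *
st(); togo(507,274.9,37.1,93.2)
```

```text
t 20.50 tcp [506.92 274.77  38.19] rot [180.    0.   93.2] F [-0.2 -0.3 -0.6] g 44.9
shift [0.0003 0.0002 0.0027] turn [ 0.      0.0001 -0.0001]
```

Request:
carry_out --moves '[0,0,0.001,0,0,0,0.3,0,0,0.0015,0,0,0,0.3,0,0,0.002,0,0,0,0.3,0,0,0.0025,0,0,0,0.3,0,0,0.003,0,0,0,0.3,0,0,0.003,0,0,0,0.3,0,0,0.003,0,0,0,0.3,0,0,0.003,0,0,0,0.3]'

```text
time: 21.3
tool_pos: [506.9, 274.8, 37.1]
tcp_rot: [3.142, 0.0, 1.627]
contact_force: [-2.0, -0.7, 2.5]
grip_width: 45.0
```

Request:
carry_out --moves '[0,0,0.001,0,0,0,0.3,0,0,0.001,0,0,0,0.3,0,0,0.001,0,0,0,0.48,0,0,0.001,0,0,0,0.5,0,0,0.001,0,0,0,0.53,0,0,0.001,0,0,0,0.56,0,0,0.001,0,0,0,0.6,0,0,0.001,0,0,0,0.6]'

```text
time: 22.1
tool_pos: [506.9, 274.8, 36.6]
tcp_rot: [-3.142, 0.0, 1.627]
contact_force: [-0.2, -0.2, 0.3]
grip_width: 54.8
```

Request:
carry_out --moves '[0,0,-0.01,0,0,0,0.6,0,0,-0.03,0,0,0,0.6,0,0,-0.08,0,0,0,0.6,0,0,-0.16,0,0,0,0.65,-0.07,0,-0.2,0,0,0,0.65,-0.15,0,-0.2,0,0,0,0.65,-0.21,0,-0.2,0,0,0,0.65,-0.21,0,-0.2,0,0,0,0.65]'

```text
time: 22.9
tool_pos: [512.0, 188.6, 117.6]
tcp_rot: [3.141, 0.001, 1.624]
contact_force: [-0.2, 0.0, 0.7]
grip_width: 59.6
```

Run:
```python
from h import *
st(); c=get_calibration('wrist'); im=save('wrist','w5')
import pickle; pickle.dump(c,open('w5.pkl','wb'))
print(c['cam_to_world'][:3,3])
im=cv2.imread('pics/w5.png')
H,S,V=cv2.split(cv2.cvtColor(im,cv2.COLOR_BGR2HSV))
for t in (70,85,100): show('wrist',im,'sink',(S<100)&(V<t),43,(215,50,295,130),200,c)
u,v=map(int,proj('wrist',(507,274.8,43),c)); print(u,v)
cv2.imwrite('pics/w5_a.png',cv2.resize(im[v-45:v+45,u-45:u+45],None,fx=6,fy=6,interpolation=cv2.INTER_CUBIC))
```

```text
t 22.90 tcp [511.98 188.56 117.62] rot [1.7995e+02 3.0000e-02 9.3040e+01] F [-0.2  0.   0.7] g 59.6
[507.57901683 272.65127839 258.66482192]
sink (222, 60, 62, 61) 3385.5 c [506.6 274.7] [44.2 43.6] 3.64 circ [507.  274.7] 30.7
sink (222, 59, 62, 62) 3455.0 c [506.7 274.9] [44.2 44.6] 3.42 circ [507.  274.7] 30.7
sink (222, 59, 62, 62) 3470.0 c [506.7 274.9] [44.2 44.6] 3.34 circ [507.  274.7] 30.7
252 89
```

View pics/w5_a.png

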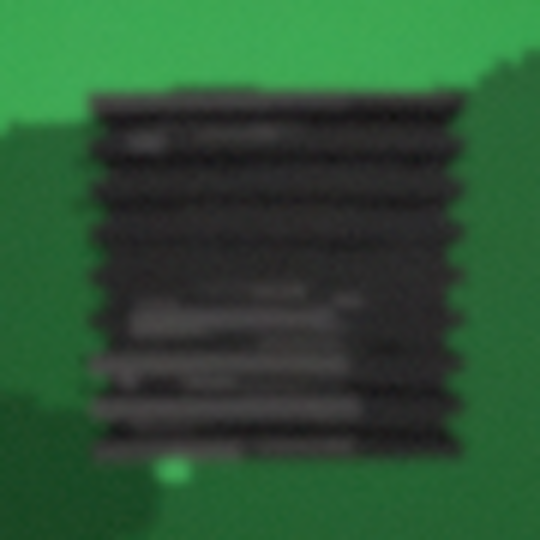

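Run:
```python
from h import *
togo(550,-145,115,77.6)
```

```text
shift [-0.8413  0.0502  0.0061] turn [ 1.700e-03 -5.000e-04  5.155e-01]
```

Request:
carry_out --moves '[-0.12,0.01,0,0,0,0.06,0.65,-0.24,0.02,0,0,0,0.13,0.65,-0.36,0.02,0,0,0,0.2,0.65,-0.48,0.03,0,0,0,0.3,0.65,-0.6,0.04,0,0,0,0.4,0.6,-0.72,0.045,0,0,0,0.5,0.6,-0.84,0.05,0.006,0,0,0.5155,0.6,-0.8413,0.05,0.006,0,0,0.5155,0.6]'

```text
time: 23.75
tool_pos: [551.0, -149.8, 115.2]
tcp_rot: [3.138, 0.001, 1.349]
contact_force: [0.7, 0.3, 0.2]
grip_width: 55.2
```

Run:
```python
from h import *
st(); c=get_calibration('wrist'); im=save('wrist','w6')
print(c['cam_to_world'][:3,3])
im=cv2.imread('pics/w6.png')
H,S,V=cv2.split(cv2.cvtColor(im,cv2.COLOR_BGR2HSV))
u,v=map(int,proj('wrist',(571,-63,27),c)); print(u,v)
for s in (80,100,120): show('wrist',im,'copper',(H>5)&(H<22)&(S>s),27,(u-40,v-40,u+40,v+40),100,c)
cv2.imwrite('pics/w6_a.png',cv2.resize(im[v-45:v+45,u-45:u+45],None,fx=6,fy=6,interpolation=cv2.INTER_CUBIC))
```

```text
t 23.75 tcp [ 550.96 -149.82  115.17] rot [1.7982e+02 6.0000e-02 7.7320e+01] F [0.7 0.3 0.2] g 55.2
[569.35188948 -67.50021598 256.18920879]
253 86
copper (233, 70, 41, 40) 1393.0 c [570.1 -65.4] [30.1 30.5] 77.42 circ [570.4 -65.9] 20.3
copper (234, 71, 39, 39) 1360.0 c [570.  -65.7] [29.4 29. ] 77.42 circ [570.4 -65.9] 19.8
copper (234, 71, 39, 38) 1295.5 c [570.1 -65.4] [28.6 29. ] 77.27 circ [570.4 -65.9] 19.8
```

View pics/w6_a.png

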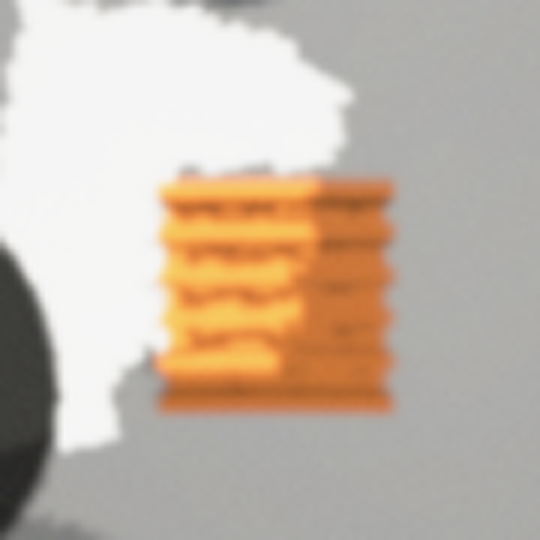

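View pics/w6.png

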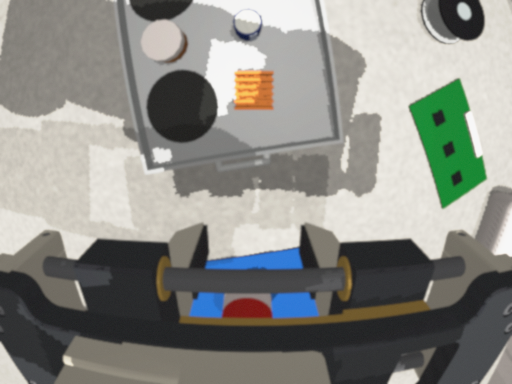

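Run:
```python
from h import *
togo(570.1,-65.5,60,77.4)
```

```text
shift [0.2097 0.0033 0.1375] turn [ 0.0028 -0.0007 -0.0004]
```

Request:
carry_out --moves '[0.1,0.0016,0,0.0028,0,0,0.56,0.2097,0.0033,0,0.0028,0,0,0.56,0.2097,0.0033,0,0.0028,0,0,0.56,0.2097,0.0033,0.05,0.0028,0,0,0.56,0.2097,0.0033,0.1,0.0028,0,0,0.56,0.2097,0.0033,0.1375,0.0028,0,0,0.56,0.2097,0.0033,0.1375,0.0028,0,0,0.56,0.2097,0.0033,0.1375,0.0028,0,0,0.56]'

```text
time: 24.6
tool_pos: [570.2, -64.7, 60.4]
tcp_rot: [-3.142, -0.0, 1.352]
contact_force: [0.0, 0.1, 0.3]
grip_width: 51.1
```

Run:
```python
from h import *
st();togo(570.1,-65.5,23.5,77.4)
```

```text
t 24.60 tcp [570.23 -64.67  60.39] rot [-1.800e+02 -3.000e-02  7.746e+01] F [0.  0.1 0.3] g 51.1
shift [-0.0021  0.0001  0.0922] turn [-0.0002 -0.0009  0.002 ]
```

Request:
carry_out --moves '[-0.002,0,0.03,0,0,0.002,0.56,-0.002,0,0.06,0,0,0.002,0.56,-0.002,0,0.08,0,0,0.002,0.56,-0.002,0,0.092,0,0,0.002,0.56,-0.002,0,0.092,0,0,0.002,0.56,-0.002,0,0.092,0,0,0.002,0.46,-0.002,0,0.092,0,0,0.002,0.4,-0.002,0,0.092,0,0,0.002,0.36]'

```text
time: 25.4
tool_pos: [570.3, -65.5, 24.0]
tcp_rot: [3.141, -0.0, 1.351]
contact_force: [-0.0, 0.3, -0.8]
grip_width: 34.5
```

Request:
carry_out --moves '[0,0,0,0,0,0,0.35,0,0,0,0,0,0,0.33,0,0,0,0,0,0,0.31,0,0,0,0,0,0,0.25,0,0,0,0,0,0,0.2,0,0,0,0,0,0,0.15,0,0,0,0,0,0,0.15,0,0,0,0,0,0,0.15]'

```text
time: 26.2
tool_pos: [570.4, -65.5, 24.2]
tcp_rot: [3.141, -0.0, 1.351]
contact_force: [-0.4, -0.3, 5.0]
grip_width: 29.7
```

Run:
```python
from h import *
st();togo(506.5,277.5,120,93.2)
```

```text
t 26.20 tcp [570.42 -65.53  24.18] rot [ 1.7994e+02 -3.0000e-02  7.7400e+01] F [-0.4 -0.3  5. ] g 29.7
shift [ 0.8021 -0.3428 -0.2395] turn [ 0.002  -0.0006 -0.5268]
```

Request:
carry_out --moves '[0,0,-0.04,0,0,0,0.15,0,0,-0.13,0,0,0,0.15,0,0,-0.24,0,0,0,0.15,0.11,-0.045,-0.24,0,0,-0.1,0.15,0.22,-0.09,-0.24,0,0,-0.2,0.15,0.33,-0.135,-0.24,0,0,-0.3,0.15,0.44,-0.185,-0.24,0,0,-0.4,0.15,0.54,-0.23,-0.24,0,0,-0.5268,0.15]'

```text
time: 27.0
tool_pos: [526.7, 167.3, 119.9]
tcp_rot: [3.141, -0.0, 1.629]
contact_force: [0.6, 0.9, 0.4]
grip_width: 29.7
```

Run:
```python
from h import *
st();togo(506.5,277.5,120,93.2)
```

```text
t 27.00 tcp [526.74 167.31 119.89] rot [ 1.7997e+02 -1.0000e-02  9.3340e+01] F [0.6 0.9 0.4] g 29.7
shift [ 2.78e-01 -3.44e-02 -2.00e-04] turn [ 0.0011 -0.0005  0.0048]
```

Request:
carry_out --moves '[0.1,-0.012,0,0,0,0.0048,0.15,0.2,-0.025,0,0,0,0.0048,0.15,0.278,-0.0344,0,0,0,0.0048,0.15,0.278,-0.0344,0,0,0,0.0048,0.15,0.278,-0.0344,0,0,0,0.0048,0.15,0.278,-0.0344,0,0,0,0.0048,0.15,0.278,-0.0344,0,0,0,0.0048,0.15,0.278,-0.0344,0,0,0,0.0048,0.15]'

```text
time: 27.8
tool_pos: [506.9, 276.5, 119.9]
tcp_rot: [3.141, -0.0, 1.625]
contact_force: [-0.3, -0.1, -0.2]
grip_width: 29.7
```

Run:
```python
from h import *
o=st(); c=get_calibration('wrist'); im=save('wrist','w7'); n='wrist'
print(c['cam_to_world'][:3,3])
im=cv2.imread('pics/w7.png')
H,S,V=cv2.split(cv2.cvtColor(im,cv2.COLOR_BGR2HSV))
u,v=map(int,proj(n,(502.1,361.7,15),c)); print(u,v)
for s in (80,110,140): show(n,im,'chip',(S<s)|(V<45),15,(u-22,v-22,u+22,v+22),200,c)
show(n,im,'pale',(S<60)&(V>110),15,(u-22,v-22,u+22,v+22),50,c)
show(n,im,'copper',(H>5)&(H<22)&(S>100),100,(200,185,310,260),100,c)
cv2.imwrite('pics/w7_a.png',cv2.resize(im[v-30:v+30,u-30:u+30],None,fx=8,fy=8,interpolation=cv2.INTER_CUBIC))
x0,y0,x1,y1=(195,185,315,265); cv2.imwrite('pics/w7_b.png',cv2.resize(im[y0:y1,x0:x1],None,fx=6,fy=6,interpolation=cv2.INTER_CUBIC))
R=Ro.from_euler('xyz',o['tcp_rot'])
for s in (-15,15): print(s,np.round(proj(n,o['tool_pos']+R.apply([15,s,21.2]),c),1))
```

```text
t 27.80 tcp [506.87 276.48 119.91] rot [ 1.7998e+02 -1.0000e-02  9.3100e+01] F [-0.3 -0.1 -0.2] g 29.7
[502.43598917 360.47704165 261.01739678]
253 91
chip (242, 79, 26, 25) 588.5 c [503.1 362. ] [20.4 19.9] 3.36 circ [503.2 362. ] 13.7
chip (241, 78, 27, 27) 634.5 c [502.8 361.9] [21.1 21.5] 3.41 circ [503.2 361.9] 14.2
chip (240, 77, 30, 29) 720.0 c [503.1 361.9] [23.7 23.2] 3.74 circ [503.6 362. ] 15.2
pale (245, 82, 20, 20) 356.5 c [503.2 361.6] [15.5 15.8] 3.20 circ [503.1 361.7] 10.5
copper (224, 212, 60, 48) 2625.5 c [507.1 276. ] [36.3 32.6] 3.15 circ [507.2 274.4] 23.3
-15 [228.  212.3]
15 [278.5 212.4]
```

View pics/w7_b.png

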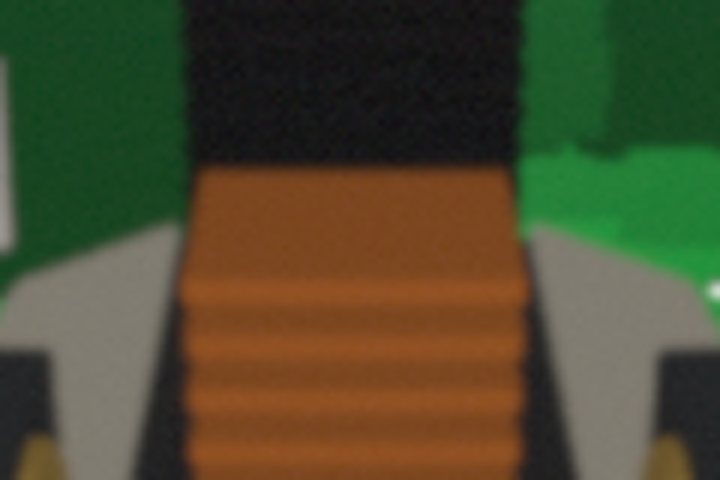

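View pics/w7_a.png

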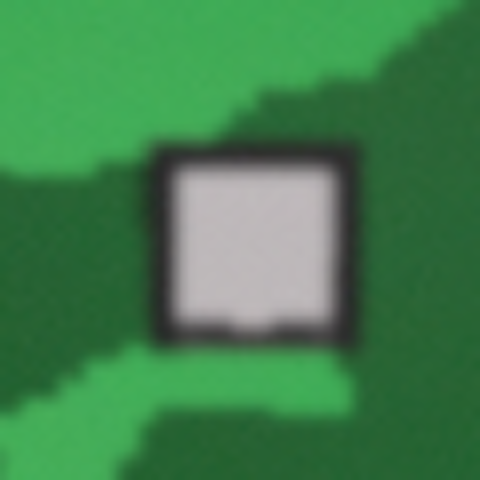

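Run:
```python
from h import *
togo(502.8,361.8,45,93.3)
```

```text
shift [0.2131 0.0014 0.1874] turn [ 0.0009 -0.0003 -0.0061]
```

Request:
carry_out --moves '[0.1,0.0007,0,0,0,-0.006,0.15,0.213,0.0014,0,0,0,-0.006,0.15,0.213,0.0014,0,0,0,-0.006,0.15,0.213,0.0014,0.06,0,0,-0.006,0.15,0.213,0.0014,0.12,0,0,-0.006,0.15,0.213,0.0014,0.16,0,0,-0.006,0.15,0.213,0.0014,0.18,0,0,-0.006,0.15,0.213,0.0014,0.187,0,0,-0.006,0.15]'

```text
time: 28.65
tool_pos: [502.7, 361.0, 44.4]
tcp_rot: [-3.141, 0.0, 1.628]
contact_force: [0.3, -0.3, -0.1]
grip_width: 29.6
```

Run:
```python
from h import *
st();togo(502.8,361.8,37.5,93.3)
```

```text
t 28.65 tcp [502.7  361.04  44.42] rot [-1.7996e+02  3.0000e-02  9.3260e+01] F [ 0.3 -0.3 -0.1] g 29.6
shift [0.0019 0.0004 0.0173] turn [-0.0014  0.0009 -0.0013]
```

Request:
carry_out --moves '[0.002,0,0.005,-0.001,0.001,-0.001,0.15,0.002,0,0.01,-0.001,0.001,-0.001,0.15,0.002,0,0.014,-0.001,0.001,-0.001,0.15,0.002,0,0.0165,-0.001,0.001,-0.001,0.15,0.002,0,0.0175,-0.001,0.001,-0.001,0.15,0.002,0,0.0175,-0.001,0.001,-0.001,0.15,0.002,0,0.0175,-0.001,0.001,-0.001,0.15,0.002,0,0.0175,-0.001,0.001,-0.001,0.15]'

```text
time: 29.45
tool_pos: [502.7, 361.9, 37.5]
tcp_rot: [-3.142, -0.0, 1.628]
contact_force: [0.1, -0.2, -0.7]
grip_width: 29.5
```

Run:
```python
from h import *
st();togo(502.8,361.8,36.0,93.3)
```

```text
t 29.45 tcp [502.69 361.87  37.5 ] rot [-1.800e+02 -1.000e-02  9.329e+01] F [ 0.1 -0.2 -0.7] g 29.5
shift [-0.0002  0.0003  0.0038] turn [-0.0001 -0.0002 -0.0002]
```

Request:
carry_out --moves '[0,0,0.001,0,0,0,0.15,0,0,0.002,0,0,0,0.15,0,0,0.0025,0,0,0,0.15,0,0,0.003,0,0,0,0.15,0,0,0.0035,0,0,0,0.15,0,0,0.004,0,0,0,0.15,0,0,0.004,0,0,0,0.15,0,0,0.004,0,0,0,0.15]'

```text
time: 30.25
tool_pos: [502.7, 361.9, 36.2]
tcp_rot: [3.142, -0.0, 1.628]
contact_force: [-1.8, -0.1, 3.4]
grip_width: 30.0
```

Contact. A touch more, release, rise and look.

Request:
carry_out --moves '[0,0,0.001,0,0,0,0.15,0,0,0.001,0,0,0,0.15,0,0,0.001,0,0,0,0.33,0,0,0.001,0,0,0,0.35,0,0,0.001,0,0,0,0.38,0,0,0.001,0,0,0,0.42,0,0,0.001,0,0,0,0.45,0,0,0.001,0,0,0,0.45]'

```text
time: 31.05
tool_pos: [502.7, 361.9, 35.7]
tcp_rot: [3.142, -0.0, 1.628]
contact_force: [-0.6, -0.1, -1.1]
grip_width: 41.1
```

Request:
carry_out --moves '[0,0,-0.01,0,0,0,0.45,0,0,-0.03,0,0,0,0.45,0,0,-0.08,0,0,0,0.45,0,0,-0.16,0,0,0,0.5,-0.07,0,-0.21,0,0,0,0.6,-0.15,0,-0.21,0,0,0,0.7,-0.21,0,-0.21,0,0,0,0.8,-0.21,0,-0.21,0,0,0,0.9]'

```text
time: 31.85
tool_pos: [507.9, 275.6, 120.8]
tcp_rot: [3.141, 0.0, 1.626]
contact_force: [-0.7, 0.1, 0.1]
grip_width: 73.3
```

Run:
```python
from h import *
o=st(); c=get_calibration('wrist'); im=save('wrist','w8'); n='wrist'
im=cv2.imread('pics/w8.png')
H,S,V=cv2.split(cv2.cvtColor(im,cv2.COLOR_BGR2HSV))
u,v=map(int,proj(n,(502.8,361.8,39),c)); print(u,v)
for s in (100,140): show(n,im,'copper',(H>3)&(H<24)&(S>s),39,(u-40,v-40,u+40,v+40),100,c)
for t in (70,90): show(n,im,'sink',(S<100)&(V<t),43,(200,120,300,235),200,c)
cv2.imwrite('pics/w8_a.png',cv2.resize(im[v-30:v+30,u-30:u+30],None,fx=8,fy=8,interpolation=cv2.INTER_CUBIC))
```

```text
t 31.85 tcp [507.94 275.58 120.82] rot [1.7996e+02 2.0000e-02 9.3140e+01] F [-0.7  0.1  0.1] g 73.3
252 89
copper (232, 70, 42, 42) 1583.5 c [502.7 361.2] [30.4 30.9] 3.16 circ [502.6 361.5] 20.8
copper (232, 70, 42, 42) 1582.5 c [502.7 361.2] [30.4 30.9] 3.16 circ [502.6 361.5] 20.8
sink (224, 167, 57, 60) 3135.0 c [506.9 279. ] [43.8 49.6] 3.21 circ [506.3 278.8] 31.7
sink (224, 167, 57, 60) 3135.0 c [506.9 279. ] [43.8 49.6] 3.21 circ [506.3 278.8] 31.7
```

View pics/w8.png

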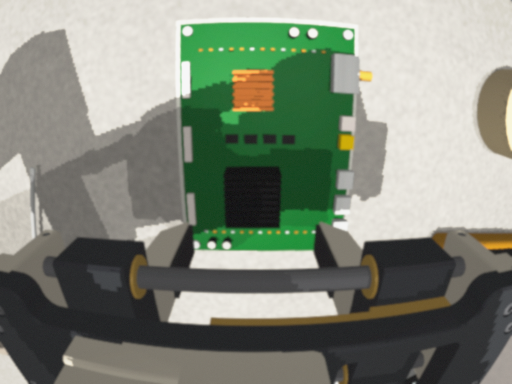

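View pics/w8_a.png

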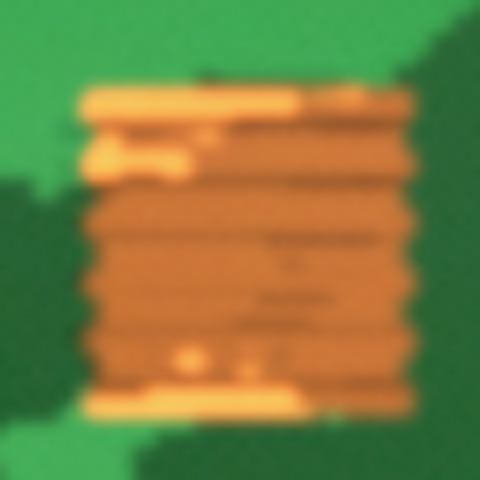

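Run:
```python
from h import *
togo(517.7,-269.7,200,86.8)
```

```text
shift [-1.3661 -0.051  -0.199 ] turn [ 0.0018 -0.0011  0.2123]
```

Request:
carry_out --moves '[-0.12,0,-0.05,0,0,0.03,1,-0.24,0,-0.1,0,0,0.06,1,-0.36,0,-0.15,0,0,0.09,1,-0.48,0,-0.2,0,0,0.12,1,-0.6,0,-0.2,0,0,0.15,1,-0.72,0,-0.2,0,0,0.18,1,-0.84,0,-0.2,0,0,0.21,1,-0.96,0,-0.2,0,0,0.21,1]'

```text
time: 32.7
tool_pos: [529.6, -106.8, 201.2]
tcp_rot: [3.139, -0.001, 1.517]
contact_force: [0.8, -0.2, -0.6]
grip_width: 91.8
```

Run:
```python
from h import *
st();togo(517.7,-269.7,200,86.8)
```

```text
t 32.70 tcp [ 529.64 -106.84  201.2 ] rot [ 1.7986e+02 -4.0000e-02  8.6900e+01] F [ 0.8 -0.2 -0.6] g 91.8
shift [-0.4082 -0.0078  0.0027] turn [ 0.0046 -0.0013  0.0032]
```

Request:
carry_out --moves '[-0.12,-0.002,0,0.004,-0.001,0.003,1,-0.24,-0.005,0,0.004,-0.001,0.003,1,-0.36,-0.007,0,0.004,-0.001,0.003,1,-0.408,-0.008,0,0.004,-0.001,0.003,1,-0.408,-0.008,0,0.004,-0.001,0.003,1,-0.408,-0.008,0,0.004,-0.001,0.003,1,-0.408,-0.008,0.05,0.004,-0.001,0.003,1,-0.408,-0.008,0.1,0.004,-0.001,0.003,1]'

```text
time: 33.5
tool_pos: [518.7, -267.3, 161.4]
tcp_rot: [3.14, 0.0, 1.518]
contact_force: [-0.0, -0.1, -0.6]
grip_width: 91.5
```

Run:
```python
from h import *
st();togo(517.7,-269.7,85.1,86.8)
```

```text
t 33.50 tcp [ 518.7  -267.34  161.45] rot [1.7989e+02 1.0000e-02 8.6950e+01] F [-0.  -0.1 -0.6] g 91.5
shift [-0.006  -0.0026  0.1909] turn [0.0037 0.0002 0.0051]
```

Request:
carry_out --moves '[-0.006,-0.0026,0.05,0.004,0,0.005,1,-0.006,-0.0026,0.1,0.004,0,0.005,1,-0.006,-0.0026,0.15,0.004,0,0.005,1,-0.006,-0.0026,0.18,0.004,0,0.005,1,-0.006,-0.0026,0.19,0.004,0,0.005,1,-0.006,-0.0026,0.19,0.004,0,0.005,0.9,-0.006,-0.0026,0.19,0.004,0,0.005,0.7,-0.006,-0.0026,0.19,0.004,0,0.005,0.58]'

```text
time: 34.3
tool_pos: [518.2, -269.9, 86.4]
tcp_rot: [3.14, 0.001, 1.515]
contact_force: [0.1, -0.3, 0.3]
grip_width: 72.3
```

Request:
carry_out --moves '[0,0,0,0,0,0,0.56,0,0,0,0,0,0,0.54,0,0,0,0,0,0,0.5,0,0,0,0,0,0,0.4,0,0,0,0,0,0,0.3,0,0,0,0,0,0,0.3,0,0,0,0,0,0,0.3,0,0,0,0,0,0,0.3]'

```text
time: 35.1
tool_pos: [518.1, -270.0, 86.7]
tcp_rot: [3.14, 0.001, 1.515]
contact_force: [-2.3, -0.4, 5.7]
grip_width: 49.4
```

Run:
```python
from h import *
st();togo(513.8,44.7,185,86.8)
```

```text
t 35.10 tcp [ 518.14 -270.02   86.74] rot [1.7992e+02 7.0000e-02 8.6810e+01] F [-2.3 -0.4  5.7] g 49.4
shift [ 0.7847 -0.0543 -0.2467] turn [0.0026 0.0024 0.0003]
```

Request:
carry_out --moves '[0,0,-0.06,0,0,0,0.3,0,0,-0.16,0,0,0,0.3,0,0,-0.25,0,0,0,0.3,0.11,-0.008,-0.25,0,0,0,0.3,0.22,-0.016,-0.25,0,0,0,0.3,0.33,-0.024,-0.25,0,0,0,0.3,0.44,-0.032,-0.25,0,0,0,0.3,0.55,-0.039,-0.25,0,0,0,0.3]'

```text
time: 35.9
tool_pos: [514.2, -47.5, 185.9]
tcp_rot: [3.141, 0.001, 1.515]
contact_force: [0.6, 0.3, -2.1]
grip_width: 49.7
```

Run:
```python
from h import *
st();togo(513.8,44.7,95,86.8)
```

```text
t 35.90 tcp [514.22 -47.5  185.87] rot [1.7995e+02 4.0000e-02 8.6790e+01] F [ 0.6  0.3 -2.1] g 49.7
shift [ 0.2302 -0.0142  0.227 ] turn [ 0.0015  0.0014 -0.0005]
```

Request:
carry_out --moves '[0.11,-0.007,0,0,0,0,0.3,0.2302,-0.0142,0,0,0,0,0.3,0.2302,-0.0142,0,0,0,0,0.3,0.2302,-0.0142,0.05,0,0,0,0.3,0.2302,-0.0142,0.1,0,0,0,0.3,0.2302,-0.0142,0.15,0,0,0,0.3,0.2302,-0.0142,0.2,0,0,0,0.3,0.2302,-0.0142,0.227,0,0,0,0.3]'

```text
time: 36.7
tool_pos: [512.8, 44.3, 93.0]
tcp_rot: [-3.139, 0.001, 1.514]
contact_force: [-0.9, 0.0, -1.5]
grip_width: 49.0
```

Run:
```python
from h import *
st();togo(513.8,44.7,88,86.8)
```

```text
t 36.70 tcp [512.83  44.34  92.99] rot [-1.7987e+02  4.0000e-02  8.6770e+01] F [-0.9  0.  -1.5] g 49.0
shift [0.001  0.0024 0.0125] turn [-0.0043  0.0013 -0.0011]
```

Request:
carry_out --moves '[0.001,0.0024,0.003,-0.004,0.001,0,0.3,0.001,0.0024,0.006,-0.004,0.001,0,0.3,0.001,0.0024,0.009,-0.004,0.001,0,0.3,0.001,0.0024,0.011,-0.004,0.001,0,0.3,0.001,0.0024,0.012,-0.004,0.001,0,0.3,0.001,0.0024,0.0125,-0.004,0.001,0,0.3,0.001,0.0024,0.0125,-0.004,0.001,0,0.3,0.001,0.0024,0.0125,-0.004,0.001,0,0.3]'

```text
time: 37.5
tool_pos: [513.8, 44.7, 88.1]
tcp_rot: [3.142, 0.0, 1.514]
contact_force: [0.6, -0.4, -1.5]
grip_width: 49.3
```

Request:
carry_out --moves '[0,0,0.001,0,0,0,0.3,0,0,0.002,0,0,0,0.3,0,0,0.003,0,0,0,0.3,0,0,0.0035,0,0,0,0.3,0,0,0.004,0,0,0,0.3,0,0,0.004,0,0,0,0.3,0,0,0.004,0,0,0,0.3,0,0,0.004,0,0,0,0.3]'

```text
time: 38.3
tool_pos: [513.9, 44.7, 86.8]
tcp_rot: [3.141, 0.0, 1.514]
contact_force: [-2.4, 0.1, 3.9]
grip_width: 49.5
```

Request:
carry_out --moves '[0,0,0.0005,0,0,0,0.55,0,0,0.0005,0,0,0,0.65,0,0,0,0,0,0,0.85,0,0,0,0,0,0,1,0,0,-0.06,0,0,0,1,0,0,-0.16,0,0,0,1,0,0,-0.26,0,0,0,1,0,0,-0.32,0,0,0,1]'

```text
time: 39.1
tool_pos: [514.8, 44.7, 217.8]
tcp_rot: [3.137, 0.0, 1.514]
contact_force: [-0.2, -1.3, 0.3]
grip_width: 91.5
```

Run:
```python
from h import *
st();togo(511.7,-379.3,200,86.8)
```

```text
t 39.10 tcp [514.76  44.7  217.78] rot [1.7976e+02 1.0000e-02 8.6770e+01] F [-0.2 -1.3  0.3] g 91.5
shift [-1.0587  0.0518  0.0448] turn [ 0.0081  0.0003 -0.0009]
```

Request:
carry_out --moves '[-0.12,0.006,0,0.008,0,0,1,-0.24,0.012,0,0.008,0,0,1,-0.36,0.018,0,0.008,0,0,1,-0.48,0.024,0,0.008,0,0,1,-0.6,0.03,0.01,0.008,0,0,1,-0.72,0.036,0.02,0.008,0,0,1,-0.84,0.042,0.03,0.008,0,0,1,-0.96,0.047,0.04,0.008,0,0,1]'

```text
time: 39.9
tool_pos: [511.7, -341.8, 201.6]
tcp_rot: [3.141, 0.0, 1.514]
contact_force: [0.8, -0.1, -0.6]
grip_width: 91.9
```

Run:
```python
from h import *
st();togo(511.7,-379.3,85.6,86.8)
```

```text
t 39.90 tcp [ 511.68 -341.81  201.63] rot [1.7998e+02 1.0000e-02 8.6760e+01] F [ 0.8 -0.1 -0.6] g 91.9
shift [-0.0935  0.0053  0.2901] turn [ 0.0005  0.0003 -0.0013]
```

Request:
carry_out --moves '[-0.0935,0.0053,0,0,0,0,1,-0.0935,0.0053,0,0,0,0,1,-0.0935,0.0053,0.08,0,0,0,1,-0.0935,0.0053,0.16,0,0,0,1,-0.0935,0.0053,0.23,0,0,0,1,-0.0935,0.0053,0.27,0,0,0,1,-0.0935,0.0053,0.288,0,0,0,1,-0.0935,0.0053,0.288,0,0,0,1]'

```text
time: 40.7
tool_pos: [511.6, -378.5, 85.6]
tcp_rot: [-3.141, -0.001, 1.515]
contact_force: [-0.2, -0.7, 0.5]
grip_width: 91.6
```

Request:
carry_out --moves '[0,0,0,0,0,0,0.75,0,0,0,0,0,0,0.6,0,0,0,0,0,0,0.57,0,0,0,0,0,0,0.54,0,0,0,0,0,0,0.45,0,0,0,0,0,0,0.3,0,0,0,0,0,0,0.3,0,0,0,0,0,0,0.3]'

```text
time: 41.5
tool_pos: [511.5, -378.6, 85.8]
tcp_rot: [-3.14, -0.001, 1.515]
contact_force: [-1.4, -0.1, 1.7]
grip_width: 49.5
```

Run:
```python
from h import *
st();togo(507.8,-62.8,185,86.8)
```

```text
t 41.50 tcp [ 511.49 -378.58   85.81] rot [-1.7994e+02 -6.0000e-02  8.6780e+01] F [-1.4 -0.1  1.7] g 49.5
shift [ 0.7879 -0.0538 -0.2472] turn [-0.0021 -0.0018 -0.0005]
```

Request:
carry_out --moves '[0,0,-0.06,0,0,0,0.3,0,0,-0.16,0,0,0,0.3,0,0,-0.25,0,0,0,0.3,0.11,-0.008,-0.25,0,0,0,0.3,0.22,-0.016,-0.25,0,0,0,0.3,0.33,-0.024,-0.25,0,0,0,0.3,0.44,-0.032,-0.25,0,0,0,0.3,0.55,-0.039,-0.25,0,0,0,0.3]'

```text
time: 42.3
tool_pos: [507.8, -156.3, 185.7]
tcp_rot: [-3.14, -0.001, 1.514]
contact_force: [1.0, 0.0, -1.7]
grip_width: 49.4
```

Run:
```python
from h import *
st();togo(507.8,-62.5,93,86.8)
```

```text
t 42.30 tcp [ 507.83 -156.33  185.7 ] rot [-1.7991e+02 -8.0000e-02  8.6760e+01] F [ 1.   0.  -1.7] g 49.4
shift [ 0.2339 -0.013   0.2321] turn [-0.003  -0.0027 -0.0014]
```

Request:
carry_out --moves '[0.11,-0.007,0,0,0,0,0.3,0.2339,-0.013,0,0,0,0,0.3,0.2339,-0.013,0,0,0,0,0.3,0.2339,-0.013,0.05,0,0,0,0.3,0.2339,-0.013,0.1,0,0,0,0.3,0.2339,-0.013,0.15,0,0,0,0.3,0.2339,-0.013,0.2,0,0,0,0.3,0.2339,-0.013,0.228,0,0,0,0.3]'

```text
time: 43.1
tool_pos: [506.9, -62.7, 92.9]
tcp_rot: [-3.137, -0.002, 1.514]
contact_force: [0.3, 0.9, -2.1]
grip_width: 49.2
```

Run:
```python
from h import *
st();togo(507.8,-62.5,87.3,86.8)
```

```text
t 43.10 tcp [506.95 -62.72  92.9 ] rot [-1.7976e+02 -1.1000e-01  8.6740e+01] F [ 0.3  0.9 -2.1] g 49.2
shift [0.0006 0.0022 0.014 ] turn [-0.0079 -0.0036 -0.0019]
```

Request:
carry_out --moves '[0.0006,0.0022,0.003,-0.008,-0.003,0,0.3,0.0006,0.0022,0.006,-0.008,-0.003,0,0.3,0.0006,0.0022,0.009,-0.008,-0.003,0,0.3,0.0006,0.0022,0.011,-0.008,-0.003,0,0.3,0.0006,0.0022,0.013,-0.008,-0.003,0,0.3,0.0006,0.0022,0.014,-0.008,-0.003,0,0.3,0.0006,0.0022,0.014,-0.008,-0.003,0,0.3,0.0006,0.0022,0.014,-0.008,-0.003,0,0.3]'

```text
time: 43.9
tool_pos: [507.9, -62.5, 87.4]
tcp_rot: [3.141, -0.0, 1.514]
contact_force: [0.5, -0.1, -2.2]
grip_width: 49.4
```

Request:
carry_out --moves '[0,0,0.001,0,0,0,0.3,0,0,0.002,0,0,0,0.3,0,0,0.003,0,0,0,0.3,0,0,0.0035,0,0,0,0.3,0,0,0.004,0,0,0,0.3,0,0,0.0045,0,0,0,0.3,0,0,0.0045,0,0,0,0.3,0,0,0.0045,0,0,0,0.3]'

```text
time: 44.7
tool_pos: [507.9, -62.5, 85.8]
tcp_rot: [3.141, -0.0, 1.514]
contact_force: [-0.6, 0.6, 1.1]
grip_width: 49.4
```

Just touching. Slightly more, then release and rise.

Request:
carry_out --moves '[0,0,0.001,0,0,0,0.3,0,0,0.001,0,0,0,0.55,0,0,0.001,0,0,0,0.65,0,0,0,0,0,0,0.85,0,0,0,0,0,0,1,0,0,-0.06,0,0,0,1,0,0,-0.16,0,0,0,1,0,0,-0.28,0,0,0,1]'

```text
time: 45.5
tool_pos: [506.9, -62.3, 197.7]
tcp_rot: [-3.138, -0.001, 1.514]
contact_force: [0.3, -0.7, 1.1]
grip_width: 90.7
```

Request:
carry_out --moves '[0,-0.02,-0.1,0,0,0,1,0,-0.12,-0.12,0,0,0,1,0,-0.22,-0.12,0,0,0,1,0,-0.3,-0.12,0,0,0,1,0,-0.3,-0.12,0,0,0,1,0,-0.3,-0.12,0,0,0,1,0,-0.3,-0.12,0,0,0,1,0,-0.3,-0.12,0,0,0,1]'

```text
time: 46.3
tool_pos: [388.2, -55.8, 246.0]
tcp_rot: [-3.138, -0.001, 1.514]
contact_force: [-0.0, -0.1, 0.2]
grip_width: 92.0
```

Run:
```python
from h import *
st(); save('top','t9'); save('side','s9'); save('wrist','w9'); 
im=cv2.imread('pics/s9.png'); cv2.imwrite('pics/s9z.png',cv2.resize(im[100:270,200:370],None,fx=3.5,fy=3.5,interpolation=cv2.INTER_CUBIC))
im=cv2.imread('pics/t9.png'); cv2.imwrite('pics/t9z.png',cv2.resize(im[130:230,75:310],None,fx=3.4,fy=3.4,interpolation=cv2.INTER_CUBIC))
H,S,V=cv2.split(cv2.cvtColor(im,cv2.COLOR_BGR2HSV))
show('top',im,'copper',(H>3)&(H<24)&(S>100),39,(80,150,170,215),20)
show('top',im,'sink',(V<70),43,(132,175,160,205),60)
a=cv2.imread('pics/top0.png')
H,S,V=cv2.split(cv2.cvtColor(a,cv2.COLOR_BGR2HSV))
show('top',a,'largechip',(S<110),15,(130,178,156,203),60)
show('top',a,'smallchip',(S<110),15,(101,183,117,199),30)
```

```text
t 46.30 tcp [388.22 -55.75 245.97] rot [-1.7982e+02 -6.0000e-02  8.6750e+01] F [-0.  -0.1  0.2] g 92.0
copper (99, 183, 16, 14) 166.0 c [502.2 359.5] [32.9 37.4] 1.69 circ [501.  358.8] 22.1
sink (132, 180, 21, 20) 375.0 c [504.2 271.2] [47.9 51.5] 1.72 circ [505.4 271.2] 34.3
largechip (137, 184, 13, 13) 140.5 c [507.7 276.2] [32.1 30.6] 4.06 circ [507.3 275.5] 19.7
smallchip (105, 186, 9, 10) 62.5 c [503.6 362.4] [23.5 20.3] 4.93 circ [503.1 361.8] 13.3
```

View pics/s9z.png

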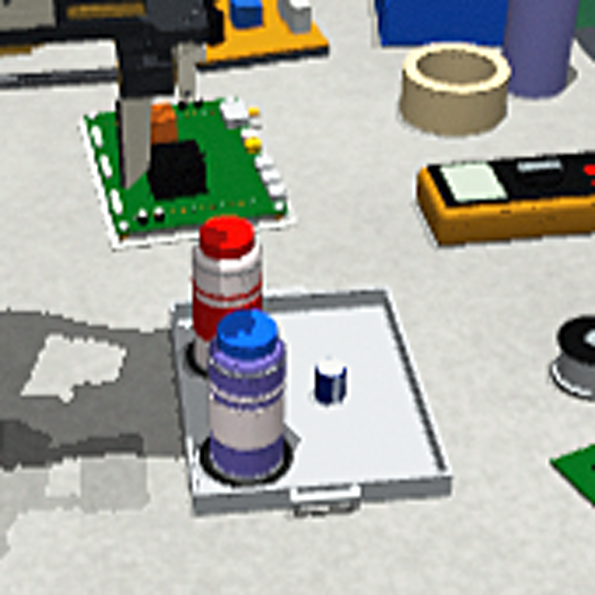

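View pics/t9z.png

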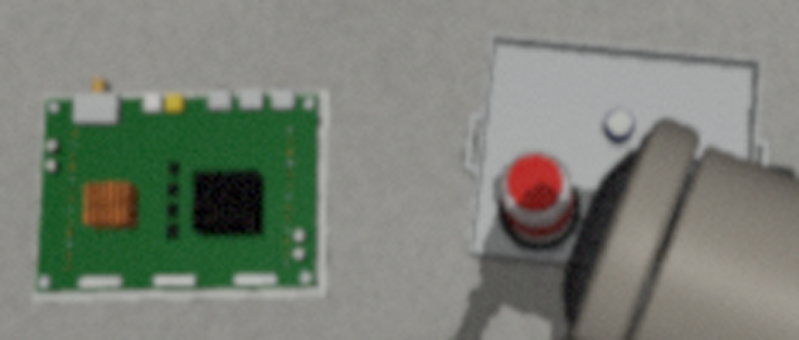

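View pics/w9.png

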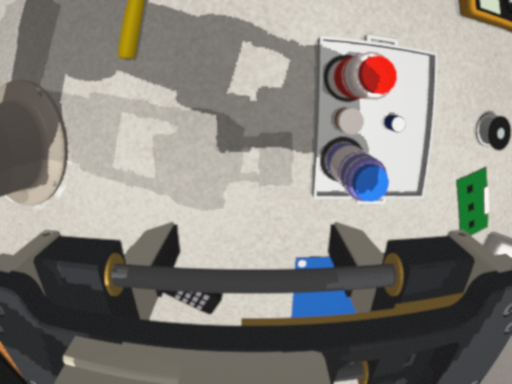

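Run:
```python
from h import *
import pickle
c2=pickle.load(open('w2.pkl','rb')); n='wrist'
print('jar before',onz(n,196,98,32,c2)[:2],'cap',onz(n,266,97,30,c2)[:2])
print('jar after',onz(n,349,120,32)[:2],'cap',onz(n,396,122,30)[:2])
im=cv2.imread('pics/w9.png'); H,S,V=cv2.split(cv2.cvtColor(im,cv2.COLOR_BGR2HSV))
show(n,im,'red',((H<8)|(H>172))&(S>190),115,(355,50,400,100))
show(n,im,'blue',(H>102)&(H<116)&(S>150),115,(345,150,395,205),15)
print(st()['dq'].round(4)); close_job()
```

```text
jar before [511.34412883  -8.10743864] cap [577.08085005 -11.98426024]
jar after [507.22592065  -7.63129862] cap [573.77081229 -10.2649668 ]
red (360, 57, 36, 36) 959.5 c [511.  45.] [37.4 34.2] 1.83 circ [511.1  44.9] 18.8
blue (353, 165, 35, 36) 944.0 c [505.1 -62.6] [37.1 38.7] 87.94 circ [505.8 -62.6] 20.8
t 46.45 tcp [387.75 -55.6  245.83] rot [-1.7979e+02 -7.0000e-02  8.6760e+01] F [0.1 0.7 0.6] g 92.1
[-0.0013 -0.0034  0.0041 -0.001   0.0013  0.0012]
the job is handed in; nothing more can be done
```

The job is done and handed in at about 46 s of the 141 s. Both cans waited on the mat while the heat sinks went on their chips, and each can is back on the pad it came from.

| Item | Target (mm, world x, y) | Measured after placing (mm) |
|---|---|---|
| Large heat sink | chip at 507.0, 274.8, yaw about 3.2° | 506.8, 274.8, yaw 3.4° |
| Small heat sink | chip at 502.8, 361.8, yaw about 3.4° | 502.7, 361.4, yaw 3.2° |
| Red can | original spot 513.8, 44.5 | released at 513.9, 44.7 |
| Blue can | original spot 507.8, -62.3 | released at 507.9, -62.5 |

- **Heat sinks:** I opened the fingers only after the force reading showed contact, so nothing was dropped. The small chip's own readings spread by about 1 mm in x, so I used a compromise value there.
- **Cans:** both show upright on their pads in the last pictures.
- **Jar and capacitor:** both still stand, and the moves gave no sign of touching them.
- **Checks that disagreed:** the last wrist picture, taken obliquely, put the cans, jar and capacitor all 2–4 mm lower in x than the earlier values. Since all four shifted the same way, I take it as view error, not movement. The top camera read the chips up to about 1.5 mm away from the wrist camera, within the stated calibration error. It was too coarse to confirm the heat sink centring better than about 2 mm.

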